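# Pack the cuvette carriers and reagent cassettes and shut the case

### The arm

A 6-joint arm with a two-finger parallel gripper is mounted at the origin on the work surface. World frame = base frame: x ahead of the robot, y to its left, z up, the work surface at z = 0. Lengths are in m, angles in rad, forces in N, time in s.
With the tool pointing down it reaches from about 0.35 to 0.85 m from the base axis. Payload 8.1 kg.
Tool frame: the origin (TCP) lies on the front face of the gripper's body, between the roots of the fingers; the fingertips stand 73 mm ahead of it and the grasp point (between the pads) lies 54 mm ahead of it; z points along the fingers, y is the line along which they close (so a half turn about z gives the same grasp; the last joint's range is limited). The gripper opens to 85 mm and grips with 20 to 120 N. Pads are 22 mm wide; open, the fingers measure 114 mm over their backs; the gripper's body (76 mm by 85 mm) begins 54 mm behind the grasp point. The pads swing forward as they close: fully open they stand 13 mm farther back than shut.
Start: joints at [-1.192, 0.13, 1.488, -0, 1.523, -0.085], TCP at [0.268, -0.537, 0.304] pointing down, gripper open.
Joint ranges: [-2.96, 2.96], [-0.89, 2.26], [0.02, 2.5], [-1.34, 4.48], [0, 2.73], [-2.66, 2.66]. Speed limits (rad/s): [2.39, 2.39, 2.79, 3.14, 3.14, 3.14].

### API

Orientations are given as a rotation vector (axis times angle).
In Python, from bench import robot gives the robot as it stands.
- The arm moves only by the tool carry_out, never from a script. Its argument "steps" is a list of rows, each an object of numbers: "ax", "ay", "az": the turn, a rotation vector about the world's x, y, z in degrees; "dx", "dy", "dz": the shift along the world's x, y, z in mm; "grip": the finger opening in mm, from 0 to 85.4. A call has 1 to 5 rows; each row is the pose to reach, as a shift and turn from the pose commanded when the call began; what a row does not reach only later rows make up. A row lasts 1/8 s, in which the tool goes at most 62.5 mm and 10.7 degrees, less where a joint would pass 70% of its speed; a pose out of reach is approached as far as the arm can. A call with a gripper value outside its range is refused whole. The fingers move at their own pace and stop on an object; the grip force is fixed at half the most. Time passes only in rows, so rows that repeat a pose let the fingers close. It gives the time, the measured TCP pose, the force, the opening and the grip force at its end, in the units of the state.
- robot.get_state(): the state, without advancing time (a new reading comes with each control period).
- robot.camera(name): name is "scene" or "top" or "wrist"; returns a dict with "img" (384x512x3 uint8, blue, green, red), "K" (3x3 intrinsics, pixels), "k1" (the pictures are not rectified: a ray, as slopes to the right and down, at radius r is drawn at 1 + k1 r^2 times it, then the intrinsics apply), "rvec" (rotation vector, rad) and "tvec" (3), from world to camera coordinates, as OpenCV has them. Camera axes: x right, y down, z forward; pixel columns grow to the right and rows downward; lengths in m; the calibration is good to about 2 mm. A picture is of the moment at which its call begins. There is no depth.
- robot.sign_off(): hands the job in; it is judged then, once.
The state is a dict: "time": time; "joint_pos": joint angles; "joint_velocities": joint speeds; "joint_torque": joint torques, N m; "ee_pos": TCP position; "tcp_rot": TCP orientation; "force": force on the tool from outside, world axes, zero at the start; "moment": the same for the moment, N m; "gripper_width": opening from 0.0 (shut) to 1.0 (fully open); "gripper_force": force on a finger pad.
Only numpy, scipy, OpenCV 4.12 (cv2) and the standard library are available. Lean on these libraries where they do the work, as an engineer would, in place of code of your own. Each camera call takes 0.05 s, during which the arm holds its last target. There are 200 camera calls.

### The job

Open the lid of the grey transport case until it stands upright. Lift each cuvette carrier up and off its hook and stand it in the case's deep bay, and stand every reagent cassette, from the bench or left standing in the deep bay, on the raised shelf beside it; when all stand upright and flat on their floors with nothing above the rim, shut the lid fully. Leave the wash bottle, the beaker and the tip box where they are.

Things in the scene. Friction and masses are not known exactly. Their poses are not given: they have to be found in the camera images.
- case: Grey open case, fixed, 162 (x) x 317 (y) x 100 mm high, walls and floor 6 mm. Origin: centre of its underside; +x towards the hinged edge, rim at z = 100 mm. Inside: deep bay at y -152.5 to -25.5 mm; a 5 mm ridge, top at z = 50 mm, y -25.5 to -20.5; raised shelf at y -20.5 to 152.5 mm. Case and stand may change sides from start to start.
- deep_bay (a point): Centre of the deep bay's flat floor, 150 x 127 mm (case frame 0, -89, 6 mm). Room for two carriers side by side with long sides along the case's x, say at case y = -114.5 and -60.5 mm; their tops then stand at z = 90 mm, 10 mm below the rim.
- shelf (a point): Centre of the raised shelf's flat floor, 150 x 173 mm (case frame 0, 66, 30 mm). Room for three cassettes with long sides along the case's x, say at case y = 14.5, 64.5 and 114.5 mm; their tops then stand at z = 88 mm. A carrier here would stand above the rim.
- lid (a joint): Angle of the tinted lid (panel 162 x 317 x 8 mm, 350 g) about the case's +x top edge (its underside at z = 100.5 mm): 0 = shut, pi/2 = upright, limit 1.9 rad. The hinge is stiff: the lid stays where it is left and takes up to about 7 N at the knob. It starts shut or ajar by up to 0.2 rad.
- lid_hinge (a point): Point on the hinge line, middle of the case's +x top edge (case frame 81, 0, 100.5 mm), level with the lid's underside; the line runs along the case's y.
- lid_handle (a point): Centre of the black knob's round head (28 mm across, 16 mm tall) on the lid's outer face, 35 mm out from the face, 30 mm from the free edge; with the lid shut it is 132 mm towards -x of the hinge and 43 mm above it. It moves with the lid. Pinched along the hinge line, it can swivel between the fingers while the lid turns.
- stand: Fixed drip stand: white base 110 x 300 x 12 mm; posts and a cross bar, 162 mm high at most, 62 mm to the +x side of its origin. Two level hooks 8 mm thick run from the bar towards -x at y = -75 and +75 mm and end at x = -22 mm in a tip upturned by 10 mm. Origin: on the bench, midway under the two hanging places; the base reaches from x = -25 to 85 mm.
- hook_a (a point): Where a carrier's grip plate rests on the hook at the stand's y = -75 mm: top of the hook, 154 mm above the bench.
- hook_b (a point): The same on the hook at the stand's y = +75 mm.
- carrier1: Cuvette carrier, about 140 g: white tray 100 (x) x 36 (y) x 18 mm; over it two uprights at x = -33, +33 mm and across them an upright steel grip plate 72 (x) x 12 (y) mm, 50 to 84 mm above the underside. Origin: centre of the underside, z up. A hook passes under the plate, long side along the stand's y. Lifted 12 to 22 mm it clears the tip and comes off towards the stand's -x.
- carrier2: A second carrier like carrier1, on the other hook.
- cassette1: Reagent cassette, about 120 g: white block 100 (x) x 36 (y) x 24 mm high with an upright grip fin 60 (x) x 12 (y) mm on its middle, from 24 to 58 mm above the underside. Origin: centre of the underside, z up. It stands on the bench on the stand's -x side. May be absent; two or three cassettes are there.
- cassette2: Like cassette1, also on the bench; may be absent.
- cassette3: Like cassette1, but at the start it was left in the case, standing on the floor of the deep bay near its middle, where the carriers belong, long side roughly along the case's x; may be absent.
- wash_bottle: White wash bottle, 68 mm across, 150 mm tall, origin under its centre. To be left alone.
- beaker: Glass beaker, 70 mm across, 75 mm tall, origin under its centre. To be left alone.
- tip_box: Grey pipette-tip box, 82 x 117 x 54 mm, origin under its centre. To be left alone.
Mind the look-alikes: they are no part of the job. Leave any pink look-alike of the carrier1 alone. Leave any purple look-alike of the cassette2 alone.

How it is judged:
On the way, in this order (a step that is already met when the one before it is completed fails the run):
1. the lid is opened to stand about upright (value of joint lid above 1.3 rad), for 0.2 s.
2. with the lid still open, every carrier stands upright on the floor of the deep bay and every cassette upright on the raised shelf, nothing above the rim (x of carrier1 in the frame of case between -0.075 and 0.075 m and y of carrier1 in the frame of case between -0.1525 and -0.035 m and z of carrier1 in the frame of case between -0.002 and 0.013 m and angle between each of carrier1, carrier2, cassette1, cassette2, cassette3's own z axis and vertical below 0.12 rad and x of carrier2 in the frame of case between -0.075 and 0.075 m and y of carrier2 in the frame of case between -0.1525 and -0.035 m and z of carrier2 in the frame of case between -0.002 and 0.013 m and x of cassette1 in the frame of case between -0.075 and 0.075 m and y of cassette1 in the frame of case between -0.0205 and 0.1525 m and z of cassette1 in the frame of case between 0.022 and 0.037 m and x of cassette2 in the frame of case between -0.075 and 0.075 m and y of cassette2 in the frame of case between -0.0205 and 0.1525 m and z of cassette2 in the frame of case between 0.022 and 0.037 m and x of cassette3 in the frame of case between -0.075 and 0.075 m and y of cassette3 in the frame of case between -0.0205 and 0.1525 m and z of cassette3 in the frame of case between 0.022 and 0.037 m and value of joint lid above 1 rad), for 0.2 s.
3. the lid is shut (value of joint lid below 0.035 rad), for 0.2 s.
At the end, for the whole second after the job is handed in: The lid is shut (within 0.035 rad, 2 degrees); every carrier stands on the deep bay's floor and every cassette on the raised shelf (within 7 mm of the floor height, upright within 0.12 rad) (x of carrier1 in the frame of case between -0.075 and 0.075 m and y of carrier1 in the frame of case between -0.1525 and -0.035 m and z of carrier1 in the frame of case between -0.002 and 0.013 m and angle between each of carrier1, carrier2, cassette1, cassette2, cassette3's own z axis and vertical below 0.12 rad and x of carrier2 in the frame of case between -0.075 and 0.075 m and y of carrier2 in the frame of case between -0.1525 and -0.035 m and z of carrier2 in the frame of case between -0.002 and 0.013 m and x of cassette1 in the frame of case between -0.075 and 0.075 m and y of cassette1 in the frame of case between -0.0205 and 0.1525 m and z of cassette1 in the frame of case between 0.022 and 0.037 m and x of cassette2 in the frame of case between -0.075 and 0.075 m and y of cassette2 in the frame of case between -0.0205 and 0.1525 m and z of cassette2 in the frame of case between 0.022 and 0.037 m and x of cassette3 in the frame of case between -0.075 and 0.075 m and y of cassette3 in the frame of case between -0.0205 and 0.1525 m and z of cassette3 in the frame of case between 0.022 and 0.037 m and value of joint lid below 0.035 rad); the robot touches nothing.
It fails at once if the wash bottle, the beaker or the tip box is moved more than 30 mm (distance of any of wash_bottle, beaker, tip_box from where it was at the start of the episode above 0.03 m).
Of cassette1, cassette2, cassette3 only 2 to 3 are there at a start; the rules pass over those that are not, and their reading is None.
At some moment in a run one of cassette1, cassette2 may be knocked a few centimetres aside while the robot is not near it.
It also fails if it takes over 210 s, if anything falls off the work surface, if the arm or the gripper's body presses on something with over 40 N, if the wrist force passes 120 N, or if a joint passes its speed limit or range.

## Working session

There is one attempt and no reset: what is moved stays moved. The work goes in short steps, Python scripts to look and compute and a tool call to move; the robot and the scene stay as the last step left them, time stands still between calls to the robot, and variables do not carry over. Pictures are saved under pics/ and viewed, at most 14 in all, crops included, and the job is handed in when it is done.

Besides the shell and the picture viewer there is one more tool, called after ">>>" as name(argument=value, ...), one argument or row to a line, values as JSON. carry_out: Moves the arm, as the interface text tells. Its arguments: {"type":"object","properties":{"steps":{"type":"array","items":{"type":"object","properties":{"ax":{"type":"number"},"ay":{"type":"number"},"az":{"type":"number"},"dx":{"type":"number"},"dy":{"type":"number"},"dz":{"type":"number"},"grip":{"type":"number"}}}}},"required":["steps"]}

```bash
mkdir -p pics; cat > h.py <<'E'
import numpy as np, cv2
from bench import robot
from scipy.spatial.transform import Rotation as R
def shot(n,save=None):
    c=robot.camera(n)
    if save: cv2.imwrite('pics/'+save+'.png',c['img'])
    np.savez('last_'+n+'.npz',**{k:np.array(v) for k,v in c.items()})
    return c
def load(n): return dict(np.load('last_'+n+'.npz'))
def ray(c,uv):
    K=np.array(c['K']);d=np.array([(uv[0]-K[0,2])/K[0,0],(uv[1]-K[1,2])/K[1,1]])
    s=d.copy()
    for _ in range(30): s=d/(1+float(c['k1'])*(s@s))
    Rm=cv2.Rodrigues(np.array(c['rvec'],float))[0];t=np.array(c['tvec'],float).ravel()
    return -Rm.T@t, Rm.T@np.array([s[0],s[1],1.])
def onz(c,uv,z):
    o,d=ray(c,uv);return o+d*(z-o[2])/d[2]
def tri(c1,u1,c2,u2):
    o1,d1=ray(c1,u1);o2,d2=ray(c2,u2)
    A=np.c_[d1,-d2];s=np.linalg.lstsq(A,o2-o1,rcond=None)[0]
    p,q=o1+d1*s[0],o2+d2*s[1];return (p+q)/2,np.linalg.norm(p-q)
def proj(c,P):
    Rm=cv2.Rodrigues(np.array(c['rvec'],float))[0];X=Rm@np.array(P,float)+np.array(c['tvec'],float).ravel()
    s=X[:2]/X[2];s=s*(1+float(c['k1'])*(s@s));K=np.array(c['K']);return np.array([K[0,0]*s[0]+K[0,2],K[1,1]*s[1]+K[1,2]])
E
python3 - <<'E'
from h import *
a=shot('scene');b=shot('top');
for n,c in(('scene',a),('top',b)):
    cv2.imwrite(f'pics/{n}0.png',cv2.resize(c['img'],(800,600),interpolation=cv2.INTER_CUBIC))
    print(n,ray(c,(256,192)),c['K'],c['k1'])
print(robot.get_state())
E
```

```text
scene (array([1.29863066, 0.39698655, 0.90971755]), array([-0.63070742, -0.32073902, -0.70672252])) [[377.49291348   0.         257.92257281]
 [  0.         377.49291348 188.29835811]
 [  0.           0.           1.        ]] -0.018055292948606867
top (array([0.43992798, 0.02145587, 1.22543438]), array([ 0.07667142,  0.00793593, -0.99739725])) [[393.80735821   0.         248.17655255]
 [  0.         393.80735821 184.6540612 ]
 [  0.           0.           1.        ]] -0.130387169270609
{'time': 0.1, 'joint_pos': array([-1.19239430e+00,  1.31078442e-01,  1.48918692e+00,  1.56952892e-05,
        1.52301196e+00, -8.53837621e-02]), 'joint_velocities': array([ 0.00025692, -0.00090385, -0.00257613,  0.00054289, -0.00022335,
       -0.00327021]), 'joint_torque': array([ 4.94559190e-04, -5.70951784e+01, -5.01941478e+01, -2.38111206e-04,
        8.15254374e-03, -1.27335906e-05]), 'ee_pos': array([ 0.26829334, -0.53624621,  0.30294445]), 'tcp_rot': array([-3.05587801e+00, -7.21616611e-01,  3.61765805e-04]), 'force': array([ 0.27956789, -0.22079368, -0.87757356]), 'moment': array([ 0.01311309, -0.0266053 , -0.06625401]), 'gripper_force': 0.0, 'gripper_width': 0.9967882765505166}
```

View pics/scene0.png

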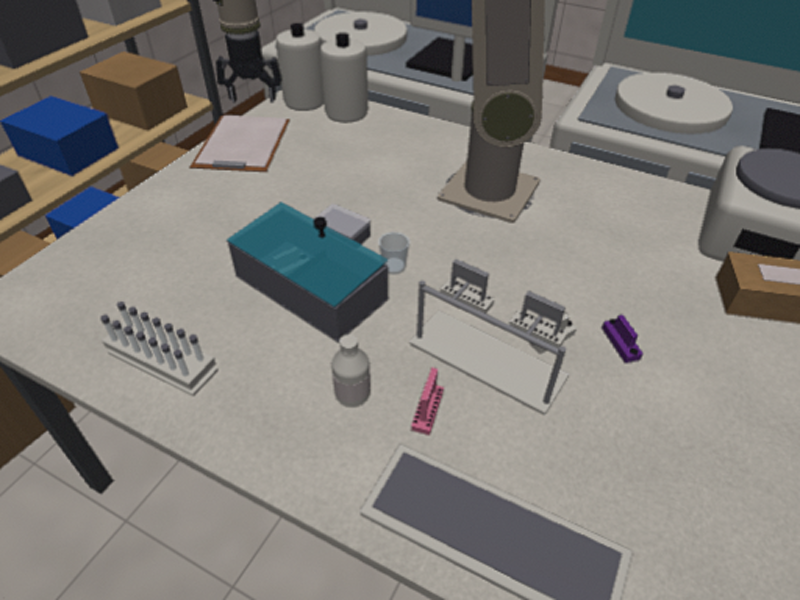

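View pics/top0.png

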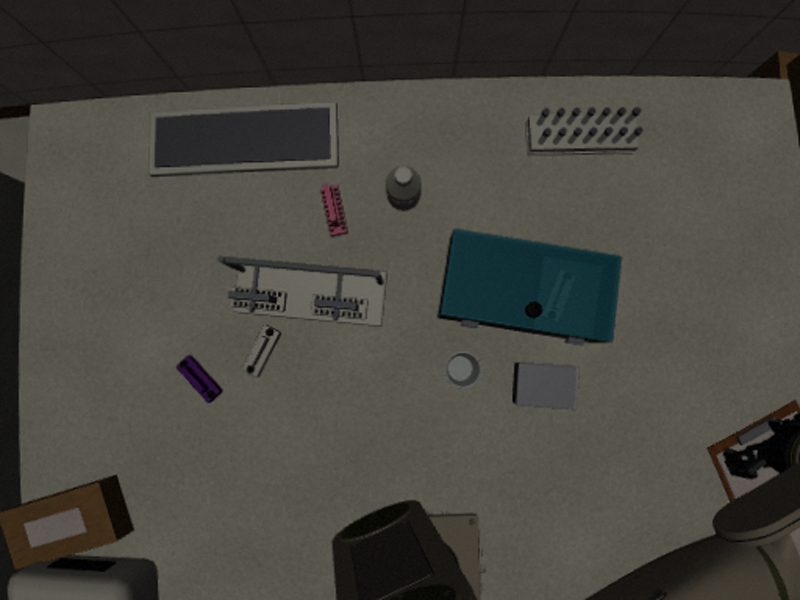

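The scene view shows the case on the robot's right (lid knob at about (320,225)) and the stand in the middle. In the top view the stand is at (305,290), and the carriers hang at (258,298) and (340,303). One white cassette lies at (262,350), and another shows through the lid at (562,295). The purple look-alike is at (198,378) and the pink one at (334,210).

```bash
python3 - <<'E'
from h import *
out={}
for n in('scene','top'):
    c=load(n);h=cv2.cvtColor(c['img'],cv2.COLOR_BGR2HSV)
    m=cv2.inRange(h,(85,110,40),(105,255,255))
    if n=='scene': m[:120]=0
    m=cv2.morphologyEx(m,cv2.MORPH_CLOSE,np.ones((9,9)))
    k=max(cv2.findContours(m,0,2)[0],key=cv2.contourArea)
    q=cv2.approxPolyDP(cv2.convexHull(k),6,True)[:,0]
    print(n,cv2.contourArea(k),q.tolist())
    x,y,w,hh=cv2.boundingRect(k)
    v=h[...,2].copy(); d=((v<(45 if n=='scene' else 22))*255).astype(np.uint8)
    for kk in cv2.findContours(d,0,2)[0]:
        bx=cv2.boundingRect(kk)
        if x<=bx[0]<x+w and y-15<=bx[1]<y+hh and 20<cv2.contourArea(kk)<300: print(' dark',bx,cv2.contourArea(kk))
c=load('top');i=c['img'][90:280,100:400]
i=cv2.convertScaleAbs(i,alpha=2.0)
cv2.imwrite('pics/topc.png',cv2.resize(i,None,fx=2.66,fy=2.66,interpolation=cv2.INTER_CUBIC))
c=load('scene');i=c['img'][120:250,130:420]
cv2.imwrite('pics/scenec.png',cv2.resize(i,None,fx=2.75,fy=2.75,interpolation=cv2.INTER_CUBIC))
E
```

```text
scene 3124.0 [[146, 153], [180, 130], [246, 166], [212, 195]]
 dark (201, 139, 8, 13) 41.5
top 5848.0 [[290, 148], [396, 164], [391, 217], [282, 200]]
 dark (307, 206, 57, 11) 44.5
 dark (336, 193, 11, 11) 70.0
```

View pics/topc.png

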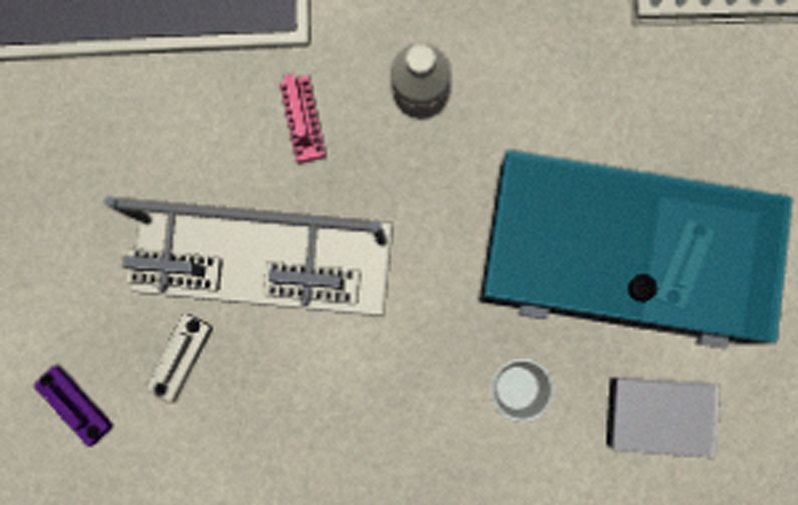

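View pics/scenec.png

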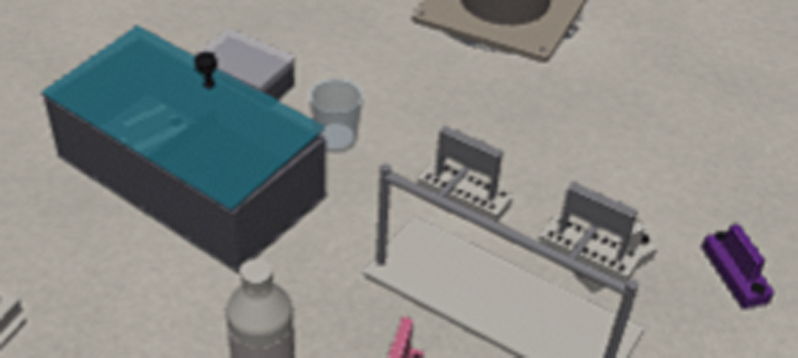

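The crops show a lid corner at (508,152) in the top crop and the two plates at (123..205,266) and (268..343,279). The knob is on the robot side, so the hinge is on the far (+x) side.

```bash
python3 - <<'E'
from h import *
s=load('scene');t=load('top')
S=[(212,195),(146,153),(180,130),(246,166)];T=[(290,148),(396,164),(391,217),(282,200)]
P=[]
for a,b in zip(S,T):
    p,e=tri(s,a,t,b);P.append(p);print(p.round(4),round(e,4))
P=np.array(P)
for i in range(4): print(np.linalg.norm(P[i]-P[i-1]).round(4))
p,e=tri(s,(204.8,142.6),t,(341.5,198.3));print('knob',p,e)
# corners by planes: hinge z=.1085 for top
for z in(.1,.1085,.12,.13): print(z,[onz(t,b,z)[:2].round(3).tolist() for b in T])
f=lambda c:(c[0]/2.66+100,c[1]/2.66+90)
for nm,pts,z in(('plateL',[(123,262),(205,270)],.188),('plateR',[(268,275),(343,283)],.188),('tips',[(163,290),(306,300)],.164),('cas',[(192,325),(160,388)],.024),('base',[(133,290),(383,315),(392,222)],.012),('bar',[(107,202),(380,228)],.162),('beaker',[(522,390)],.03),('tipbox',[(612,380),(716,382),(715,458),(612,448)],.054),('purple',[(73,405)],.02),('bottle',[(420,60)],.15)):
    print(nm,[onz(t,f(c),z).round(3).tolist() for c in pts])
E
```

```text
[ 0.652  -0.0749  0.1045] 0.0075
[ 0.5937 -0.3762  0.1086] 0.001
[ 0.4412 -0.3482  0.1157] 0.0039
[ 0.5011 -0.0438  0.1166] 0.0035
0.1546
0.3069
0.1552
0.3102
knob [ 0.49743023 -0.20237212  0.15032271] 0.002235934460074884
0.1 [[0.651, -0.072], [0.595, -0.38], [0.442, -0.355], [0.501, -0.043]]
0.1085 [[0.649, -0.071], [0.594, -0.377], [0.442, -0.352], [0.501, -0.043]]
0.12 [[0.647, -0.07], [0.592, -0.373], [0.442, -0.349], [0.5, -0.042]]
0.13 [[0.645, -0.069], [0.591, -0.369], [0.442, -0.345], [0.5, -0.041]]
plateL [[0.538, 0.324, 0.188], [0.527, 0.24, 0.188]]
plateR [[0.52, 0.176, 0.188], [0.51, 0.102, 0.188]]
tips [[0.51, 0.289, 0.164], [0.496, 0.142, 0.164]]
cas [[0.478, 0.291, 0.024], [0.406, 0.33, 0.024]]
base [[0.521, 0.364, 0.012], [0.484, 0.07, 0.012], [0.592, 0.056, 0.012]]
bar [[0.604, 0.349, 0.162], [0.567, 0.064, 0.162]]
beaker [[0.393, -0.086, 0.03]]
tipbox [[0.402, -0.185, 0.054], [0.395, -0.302, 0.054], [0.311, -0.297, 0.054], [0.327, -0.182, 0.054]]
purple [[0.388, 0.435, 0.02]]
bottle [[0.746, 0.018, 0.15]]
```

Lid corners and knob agree with the stated sizes: yaw is about -10.2° and the knob is at (0.497,-0.202,0.150), so the lid is slightly ajar. Next I move above the knob.

```bash
cat >> h.py <<'E'
def plan(x,y,z,ang):
    """deltas (mm, deg) bringing the grasp point (54 ahead, tool down) to x,y,z and tool y to ang deg (mod 180)"""
    s=robot.get_state();Rm=R.from_rotvec(s['tcp_rot']).as_matrix()
    g=s['ee_pos']+Rm[:,2]*.054
    a=np.degrees(np.arctan2(Rm[1,1],Rm[0,1]));d=(ang-a+90)%180-90
    print('d',((np.array([x,y,z])-g)*1e3).round(1),'az',round(d,1),'| g',g.round(4),'ang',round(a,1),'tilt',Rm[:,2].round(3),'w',round(s['gripper_width']*85.4,1),'F',s['force'].round(1),'j',s['joint_pos'].round(2),'t',round(s['time'],1))
E
python3 -c "
from h import *;plan(.4974,-.2024,.23,79.8)"
```

```text
d [229.1 333.8 -18.9] az -36.8 | g [ 0.2683 -0.5362  0.2489] ang -63.4 tilt [-0.001  0.002 -1.   ] w 85.1 F [ 0.3 -0.2 -0.9] j [-1.19  0.13  1.49  0.    1.52 -0.09] t 0.1
```

>>> carry_out(
  steps=[
    {"dx": 40, "dy": 45, "az": -9},
    {"dx": 75, "dy": 90, "az": -18},
    {"dx": 110, "dy": 140, "az": -27},
    {"dx": 145, "dy": 190, "az": -36.8},
    {"dx": 175, "dy": 240, "az": -36.8},
  ],
)

```text
schema error: expected keys ax, ay, az, dx, dy, dz, grip
```

>>> carry_out(
  steps=[
    {"dx": 27, "dy": 47},
    {"dx": 54, "dy": 94},
    {"dx": 54, "dy": 94},
    {"dx": 54, "dy": 94},
    {"dx": 54, "dy": 94},
  ],
)

```text
schema error: expected keys ax, ay, az, dx, dy, dz, grip
```

```bash
python3 - <<'E'
from h import *
plan(.4974,-.2024,.150,79.8)
c=shot('wrist','w1');print(ray(c,(256,192)))
print(proj(c,(.4974,-.2024,.150)))
h=cv2.cvtColor(c['img'],cv2.COLOR_BGR2HSV)
E
```

```text
d [229.1 333.8 -98.9] az -36.8 | g [ 0.2683 -0.5362  0.2489] ang -63.4 tilt [-0.001  0.002 -1.   ] w 85.1 F [ 0.3 -0.2 -0.9] j [-1.19  0.13  1.49  0.    1.52 -0.09] t 0.1
(array([ 0.33316828, -0.50434209,  0.37247225]), array([-0.2372274 , -0.13176517, -0.96263872]))
[  70.79849841 -110.69153018]
```

View pics/w1.png

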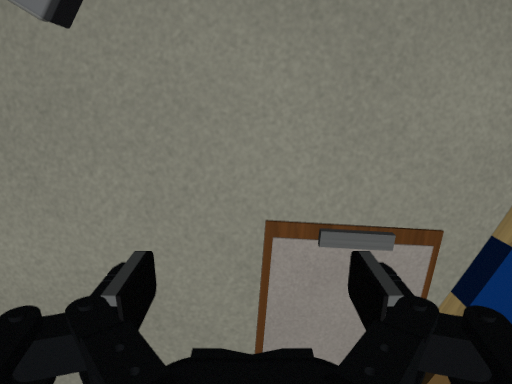

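The move was refused because every row needs all seven keys. The picture therefore only shows the clipboard at about (350,280) from the start pose.

>>> carry_out(
  steps=[
    {"dx": 40, "dy": 45, "dz": 0, "ax": 0, "ay": 0, "az": -9, "grip": 60},
    {"dx": 75, "dy": 90, "dz": 0, "ax": 0, "ay": 0, "az": -18, "grip": 60},
    {"dx": 110, "dy": 140, "dz": 0, "ax": 0, "ay": 0, "az": -27, "grip": 60},
    {"dx": 145, "dy": 190, "dz": 0, "ax": 0, "ay": 0, "az": -36.8, "grip": 60},
    {"dx": 175, "dy": 240, "dz": 0, "ax": 0, "ay": 0, "az": -36.8, "grip": 60},
  ],
)

```text
time: 0.78
ee_pos: [0.4442, -0.2948, 0.3036]
tcp_rot: [-3.129, 0.284, 0.0]
force: [0.0, -0.5, -0.1]
gripper_width: 0.704
gripper_force: 0.0
```

>>> carry_out(
  steps=[
    {"dx": 27, "dy": 47, "dz": 0, "ax": 0, "ay": 0, "az": 0, "grip": 60},
    {"dx": 54, "dy": 94, "dz": 0, "ax": 0, "ay": 0, "az": 0, "grip": 60},
    {"dx": 54, "dy": 94, "dz": 0, "ax": 0, "ay": 0, "az": 0, "grip": 60},
    {"dx": 54, "dy": 94, "dz": 0, "ax": 0, "ay": 0, "az": 0, "grip": 60},
  ],
)

```text
time: 1.27
ee_pos: [0.4972, -0.2027, 0.3036]
tcp_rot: [3.129, -0.279, -0.001]
force: [-0.7, -0.1, -0.6]
gripper_width: 0.702
gripper_force: 0.0
```

```bash
python3 - <<'E'
from h import *
plan(.4974,-.2024,.150,79.8)
c=shot('wrist','w2');print(proj(c,(.4974,-.2024,.158)))
h=cv2.cvtColor(c['img'],cv2.COLOR_BGR2HSV)
d=((h[...,2]<40)*255).astype(np.uint8)
for k in cv2.findContours(d,0,2)[0]:
    if 150<cv2.contourArea(k):print(cv2.boundingRect(k),cv2.contourArea(k),cv2.minEnclosingCircle(k))
E
```

```text
d [  0.2   0.3 -99.6] az -0.0 | g [ 0.4972 -0.2027  0.2496] ang -100.2 tilt [-0.001 -0.    -1.   ] w 60.0 F [-0.7 -0.1 -0.6] j [-0.48 -0.04  1.66 -0.    1.52  1.27] t 1.3
[251.03580509 208.47573175]
(0, 243, 512, 141) 33283.5 ((255.5, 366.0), 256.0650329589844)
(233, 183, 39, 40) 1171.5 ((251.88568115234375, 202.8319549560547), 20.051406860351562)
```

View pics/w2.png

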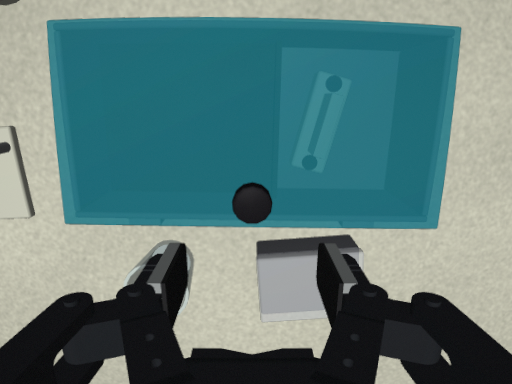

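The wrist view is centred on the knob at (252,203), 5 px from the prediction. The case edges look aligned, and cassette3 shows through the lid at (321,120). I go down and pinch.

>>> carry_out(
  steps=[
    {"dx": 2, "dy": 0, "dz": -50, "ax": 0, "ay": 0, "az": 0, "grip": 60},
    {"dx": 2, "dy": 0, "dz": -98, "ax": 0, "ay": 0, "az": 0, "grip": 60},
    {"dx": 2, "dy": 0, "dz": -98, "ax": 0, "ay": 0, "az": 0, "grip": 20},
    {"dx": 2, "dy": 0, "dz": -98, "ax": 0, "ay": 0, "az": 0, "grip": 20},
    {"dx": 2, "dy": 0, "dz": -98, "ax": 0, "ay": 0, "az": 0, "grip": 20},
  ],
)

```text
time: 1.95
ee_pos: [0.4994, -0.2031, 0.2078]
tcp_rot: [3.129, -0.281, 0.001]
force: [-3.8, 3.2, -1.7]
gripper_width: 0.299
gripper_force: 59.3
```

```bash
python3 - <<'E'
from h import *
c=load('wrist')
for z in(.105,.11):
    print([onz(c,b,z)[:2].round(4).tolist() for b in [(48,20),(460,27),(437,228),(65,223)]])
plan(.4974,-.2024,.150,79.8)
H=np.array([.627,-.225,.1005]);ex=np.array([.984,-.177,0])
r=np.hypot(.132,.043);a0=np.arctan2(.043,.132)
for th in(0,.05,.1,.3,.5,.7,.9,1.1,1.3,1.5,1.55):
    p=H+ex*(-r*np.cos(a0+th))+np.array([0,0,r*np.sin(a0+th)])
    print(th,p.round(4))
E
```

```text
[[0.6565, -0.0733], [0.5957, -0.3837], [0.432, -0.359], [0.4956, -0.0345]]
[[0.6549, -0.076], [0.5952, -0.3806], [0.4345, -0.3564], [0.4969, -0.0379]]
d [-2.1  0.7 -3.8] az 0.1 | g [ 0.4995 -0.2031  0.1538] ang -100.3 tilt [ 0. -0. -1.] w 25.5 F [-3.8  3.2 -1.7] j [-0.48  0.03  1.77 -0.    1.34  1.27] t 1.9
0 [ 0.4971 -0.2016  0.1435]
0.05 [ 0.4994 -0.202   0.15  ]
0.1 [ 0.502  -0.2025  0.1565]
0.3 [ 0.5154 -0.2049  0.1806]
0.5 [ 0.5333 -0.2081  0.2015]
0.7 [ 0.5549 -0.212   0.2184]
0.9 [ 0.5794 -0.2164  0.2306]
1.1 [ 0.6058 -0.2212  0.2376]
1.3 [ 0.633  -0.2261  0.2392]
1.5 [ 0.66   -0.2309  0.2352]
1.55 [ 0.6666 -0.2321  0.2334]
```

>>> carry_out(
  steps=[
    {"dx": 16, "dy": -3, "dz": 31, "ax": 0, "ay": 0, "az": 0, "grip": 20},
    {"dx": 34, "dy": -6, "dz": 52, "ax": 0, "ay": 0, "az": 0, "grip": 20},
    {"dx": 55, "dy": -10, "dz": 68, "ax": 0, "ay": 0, "az": 0, "grip": 20},
    {"dx": 80, "dy": -15, "dz": 81, "ax": 0, "ay": 0, "az": 0, "grip": 20},
    {"dx": 106, "dy": -20, "dz": 88, "ax": 0, "ay": 0, "az": 0, "grip": 20},
  ],
)

```text
time: 2.58
ee_pos: [0.6053, -0.2235, 0.2951]
tcp_rot: [3.128, -0.281, -0.002]
force: [-5.1, -2.2, -13.7]
gripper_width: 0.301
gripper_force: 60.4
```

>>> carry_out(
  steps=[
    {"dx": 27, "dy": -5, "dz": 2, "ax": 0, "ay": 0, "az": 0, "grip": 20},
    {"dx": 54, "dy": -10, "dz": -2, "ax": 0, "ay": 0, "az": 0, "grip": 20},
    {"dx": 61, "dy": -11, "dz": -4, "ax": 0, "ay": 0, "az": 0, "grip": 20},
    {"dx": 61, "dy": -11, "dz": -4, "ax": 0, "ay": 0, "az": 0, "grip": 20},
  ],
)

```text
time: 3.08
ee_pos: [0.6667, -0.2353, 0.2914]
tcp_rot: [3.127, -0.282, 0.002]
force: [-1.4, -4.3, -4.1]
gripper_width: 0.299
gripper_force: 61.2
```

>>> carry_out(
  steps=[
    {"dx": 0, "dy": 0, "dz": 0, "ax": 0, "ay": 0, "az": 0, "grip": 60},
    {"dx": 0, "dy": 0, "dz": 0, "ax": 0, "ay": 0, "az": 0, "grip": 60},
    {"dx": 0, "dy": 0, "dz": 60, "ax": 0, "ay": 0, "az": 0, "grip": 60},
    {"dx": 0, "dy": 0, "dz": 110, "ax": 0, "ay": 0, "az": 9, "grip": 60},
    {"dx": -40, "dy": 0, "dz": 110, "ax": 0, "ay": 0, "az": 18, "grip": 60},
  ],
)

```text
time: 3.7
ee_pos: [0.6293, -0.234, 0.4078]
tcp_rot: [3.128, 0.223, 0.019]
force: [0.6, -0.2, 0.3]
gripper_width: 0.702
gripper_force: 0.0
```

>>> carry_out(
  steps=[
    {"dx": -30, "dy": 0, "dz": 0, "ax": 0, "ay": 0, "az": 10, "grip": 60},
    {"dx": -60, "dy": -10, "dz": 0, "ax": 0, "ay": 0, "az": 20, "grip": 60},
    {"dx": -90, "dy": -20, "dz": 0, "ax": 0, "ay": 0, "az": 30, "grip": 60},
    {"dx": -120, "dy": -30, "dz": 0, "ax": 0, "ay": 0, "az": 40, "grip": 60},
    {"dx": -120, "dy": -30, "dz": 0, "ax": 0, "ay": 0, "az": 50, "grip": 60},
  ],
)

```text
time: 4.32
ee_pos: [0.505, -0.2643, 0.4018]
tcp_rot: [2.745, 1.522, 0.002]
force: [0.1, 0.0, 0.3]
gripper_width: 0.7
gripper_force: 0.0
```

>>> carry_out(
  steps=[
    {"dx": 0, "dy": 0, "dz": 0, "ax": 0, "ay": 0, "az": 10, "grip": 60},
    {"dx": 0, "dy": 0, "dz": 0, "ax": 0, "ay": 0, "az": 20, "grip": 60},
    {"dx": 0, "dy": 0, "dz": 0, "ax": 0, "ay": 0, "az": 30, "grip": 60},
    {"dx": 0, "dy": 0, "dz": 0, "ax": 0, "ay": 0, "az": 40, "grip": 60},
    {"dx": 0, "dy": 0, "dz": 0, "ax": 0, "ay": 0, "az": 50, "grip": 60},
  ],
)

```text
time: 4.95
ee_pos: [0.5066, -0.2634, 0.4013]
tcp_rot: [1.843, 2.542, 0.001]
force: [-0.7, 0.5, -0.1]
gripper_width: 0.704
gripper_force: 0.0
```

>>> carry_out(
  steps=[
    {"dx": 0, "dy": 0, "dz": 0, "ax": 0, "ay": 0, "az": 10, "grip": 60},
    {"dx": 0, "dy": 0, "dz": 0, "ax": 0, "ay": 0, "az": 20, "grip": 60},
    {"dx": 0, "dy": 0, "dz": 0, "ax": 0, "ay": 0, "az": 30, "grip": 60},
    {"dx": 0, "dy": 0, "dz": 0, "ax": 0, "ay": 0, "az": 40, "grip": 60},
    {"dx": 0, "dy": 0, "dz": 0, "ax": 0, "ay": 0, "az": 50, "grip": 60},
  ],
)

```text
time: 5.58
ee_pos: [0.5066, -0.2634, 0.4013]
tcp_rot: [0.596, 3.082, -0.001]
force: [0.1, 0.0, 0.3]
gripper_width: 0.707
gripper_force: 0.0
```

>>> carry_out(
  steps=[
    {"dx": 0, "dy": 0, "dz": 0, "ax": 0, "ay": 0, "az": 6, "grip": 60},
    {"dx": 0, "dy": 0, "dz": 0, "ax": 0, "ay": 0, "az": 12, "grip": 60},
    {"dx": 0, "dy": 0, "dz": 0, "ax": 0, "ay": 0, "az": 12, "grip": 60},
  ],
)

```text
time: 5.95
ee_pos: [0.5066, -0.2634, 0.4011]
tcp_rot: [0.28, 3.127, -0.001]
force: [-0.9, -0.3, -0.6]
gripper_width: 0.706
gripper_force: 0.0
```

```bash
python3 - <<'E'
from h import *
c=shot('wrist','w3');plan(.53,-.29,.08,79)
shot('top');shot('scene')
E
```

```text
d [  23.4  -26.5 -266.9] az -0.7 | g [ 0.5066 -0.2635  0.3469] ang 79.7 tilt [ 0.001 -0.001 -1.   ] w 60.1 F [-0.2 -0.1 -1. ] j [-0.57  0.03  1.42  0.    1.69 -1.96] t 6.0
```

View pics/w3.png

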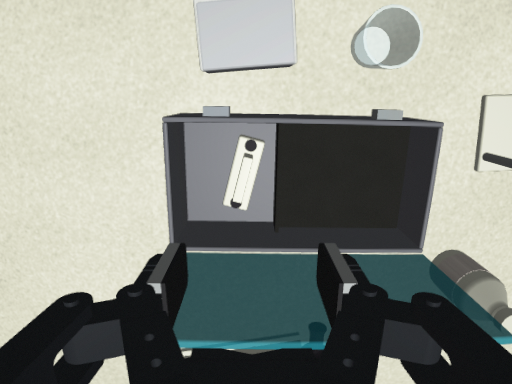

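The open case shows cassette3 at about (244,173) in the bay. Rim corners are at (164,118), (441,124), (427,250) and (172,250), and the lid is upright at the bottom. I now measure the case pose and the cassette from two views.

```bash
python3 - <<'E'
from h import *
w=load('wrist');t=load('top')
q=[(164,117),(442,123),(427,251),(171,251)]
P=np.array([onz(w,b,.1)[:2] for b in q]);print('rim',P.round(4).tolist(),P.mean(0),[np.linalg.norm(P[i]-P[i-1]).round(4) for i in range(4)])
for a,b in((0,1),(3,2)): d=P[b]-P[a];print(np.degrees(np.arctan2(-d[0],d[1])))
def blob(c,roi,thr):
    x0,y0,x1,y1=roi;g=c['img'].min(2);m=np.zeros_like(g);m[y0:y1,x0:x1]=(g[y0:y1,x0:x1]>thr)*255
    m=cv2.morphologyEx(m,cv2.MORPH_CLOSE,np.ones((7,7)))
    k=max(cv2.findContours(m,0,2)[0],key=cv2.contourArea);return cv2.minAreaRect(k),cv2.contourArea(k)
bw=blob(w,(188,126,272,218),150);print('wr',bw)
x,y=proj(t,(.53,-.29,.03)).astype(int);print(x,y,t['img'][y-12:y+13:4,x-20:x+21:4].min(2))
bt=blob(t,(x-22,y-32,x+22,y+32),75);print('top',bt)
bx=lambda r:cv2.boxPoints(r[0])
print('w box on .03',[onz(w,p,.03)[:2].round(4).tolist() for p in bx(bw)]);print('t',[onz(t,p,.03)[:2].round(4).tolist() for p in bx(bt)])
print(tri(w,bw[0][0],t,bt[0][0]))
# dark end caps
m=((w['img'].max(2)<60)*255).astype(np.uint8);m[:, :188]=0;m[:,268:]=0;m[:128]=0;m[216:]=0
for k in cv2.findContours(m,0,2)[0]:
    if cv2.contourArea(k)>15: (u,r)=cv2.minEnclosingCircle(k);print('cap',u,r,onz(w,u,.03).round(4))
E
```

```text
rim [[0.438, -0.3495], [0.4981, -0.045], [0.6542, -0.0672], [0.5961, -0.3815]] [ 0.54660136 -0.21082011] [np.float64(0.1613), np.float64(0.3104), np.float64(0.1577), np.float64(0.3196)]
-11.169873481178229
-10.483640254204195
wr (((243.558837890625, 173.26470947265625), (26.92145347595215, 71.06293487548828), 14.03624439239502), 1613.0)
360 189 [[ 10   1  50  47  64  68   6  12  31  46   8]
 [  5   4  51  48 108  30   5  48  59  59  60]
 [  7   9  51  39 100  95   6  17  20  30   7]
 [  4  20  47 100  47 106  33  13   6   4   4]
 [  3  39  46 106  68 103  48  49  47  46  49]
 [  4  51  60  92  33  78  51  49  49  47  45]
 [  1  50 110   7  90  49  46  48  50  46  39]]
top (((357.7241516113281, 188.68966674804688), (11.141721725463867, 31.56821060180664), 21.801406860351562), 252.5)
w box on .03 [[0.5692, -0.3179], [0.4798, -0.2762], [0.4944, -0.2438], [0.5852, -0.2837]]
t [[0.4949, -0.244], [0.5835, -0.285], [0.5698, -0.3165], [0.4812, -0.2752]]
(array([ 0.53191861, -0.28034439,  0.02725214]), np.float64(0.0011375174150488347))
cap (235.5, 203.0) 4.609872341156006 [ 0.5705 -0.2987  0.03  ]
cap (250.72222900390625, 145.05555725097656) 5.106978893280029 [ 0.4949 -0.2634  0.03  ]
```

Both views agree: the cassette3 top is at z=0.027 to 0.030, with centre (0.532,-0.2805) and long axis at -25°. The case centre is (0.5466,-0.2108) with yaw -10.8°.

>>> carry_out(
  steps=[
    {"dx": 25, "dy": -17, "dz": -40, "ax": 0, "ay": 0, "az": -10, "grip": 45},
    {"dx": 25, "dy": -17, "dz": -100, "ax": 0, "ay": 0, "az": -14.7, "grip": 45},
    {"dx": 25, "dy": -17, "dz": -160, "ax": 0, "ay": 0, "az": -14.7, "grip": 45},
    {"dx": 25, "dy": -17, "dz": -220, "ax": 0, "ay": 0, "az": -14.7, "grip": 45},
    {"dx": 25, "dy": -17, "dz": -250, "ax": 0, "ay": 0, "az": -14.7, "grip": 45},
  ],
)

```text
time: 6.72
ee_pos: [0.5295, -0.2794, 0.1455]
tcp_rot: [-0.68, -3.062, -0.003]
force: [0.5, 0.0, -0.9]
gripper_width: 0.527
gripper_force: 0.0
```

>>> carry_out(
  steps=[
    {"dx": 0, "dy": 0, "dz": -40, "ax": 0, "ay": 0, "az": 0, "grip": 45},
    {"dx": 0, "dy": 0, "dz": -40, "ax": 0, "ay": 0, "az": 0, "grip": 45},
    {"dx": 0, "dy": 0, "dz": -40, "ax": 0, "ay": 0, "az": 0, "grip": 5},
    {"dx": 0, "dy": 0, "dz": -40, "ax": 0, "ay": 0, "az": 0, "grip": 5},
    {"dx": 0, "dy": 0, "dz": -40, "ax": 0, "ay": 0, "az": 0, "grip": 5},
  ],
)

```text
time: 7.35
ee_pos: [0.5329, -0.2815, 0.1126]
tcp_rot: [0.677, 3.064, -0.002]
force: [-0.5, -0.1, 7.0]
gripper_width: 0.129
gripper_force: 59.7
```

```bash
python3 -c "
from h import *;plan(.5653,-.1126,.082,79.2)"
```

```text
d [ 32.2 169.   23.4] az 14.1 | g [ 0.5331 -0.2816  0.0586] ang 65.1 tilt [ 0.004 -0.002 -1.   ] w 11.0 F [-0.5 -0.1  7. ] j [-0.57  0.3   1.66  0.    1.18 -1.71] t 7.3
```

>>> carry_out(
  steps=[
    {"dx": 0, "dy": 0, "dz": 50, "ax": 0, "ay": 0, "az": 0, "grip": 5},
    {"dx": 10, "dy": 40, "dz": 85, "ax": 0, "ay": 0, "az": 7, "grip": 5},
    {"dx": 20, "dy": 90, "dz": 85, "ax": 0, "ay": 0, "az": 14, "grip": 5},
    {"dx": 32, "dy": 140, "dz": 85, "ax": 0, "ay": 0, "az": 14, "grip": 5},
    {"dx": 32, "dy": 169, "dz": 85, "ax": 0, "ay": 0, "az": 14, "grip": 5},
  ],
)

```text
time: 7.98
ee_pos: [0.5642, -0.1093, 0.1961]
tcp_rot: [0.297, 3.126, 0.0]
force: [0.6, 0.5, -0.6]
gripper_width: 0.132
gripper_force: 58.8
```

>>> carry_out(
  steps=[
    {"dx": 0, "dy": 0, "dz": 0, "ax": 0, "ay": 0, "az": 0, "grip": 5},
    {"dx": 0, "dy": 0, "dz": -35, "ax": 0, "ay": 0, "az": 0, "grip": 5},
    {"dx": 0, "dy": 0, "dz": -52, "ax": 0, "ay": 0, "az": 0, "grip": 5},
    {"dx": 0, "dy": 0, "dz": -59, "ax": 0, "ay": 0, "az": 0, "grip": 5},
    {"dx": 0, "dy": 0, "dz": -60, "ax": 0, "ay": 0, "az": 0, "grip": 5},
  ],
)

```text
time: 8.6
ee_pos: [0.5634, -0.1123, 0.1366]
tcp_rot: [-0.3, -3.127, 0.0]
force: [-11.8, 3.3, 18.1]
gripper_width: 0.124
gripper_force: 61.7
```

```bash
python3 -c "
from h import *;plan(.5653,-.1126,.082,79.2)"
```

```text
d [ 1.9 -0.3 -0.6] az 0.2 | g [ 0.5634 -0.1123  0.0826] ang 79.0 tilt [-0. -0. -1.] w 10.6 F [-11.8   3.3  18.1] j [-0.29  0.2   1.72 -0.    1.22 -1.67] t 8.6
```

>>> carry_out(
  steps=[
    {"dx": 0, "dy": 0, "dz": 0, "ax": 0, "ay": 0, "az": 0, "grip": 45},
    {"dx": 0, "dy": 0, "dz": 0, "ax": 0, "ay": 0, "az": 0, "grip": 45},
    {"dx": 0, "dy": 0, "dz": 60, "ax": 0, "ay": 0, "az": 0, "grip": 45},
    {"dx": 0, "dy": 0, "dz": 120, "ax": 0, "ay": 0, "az": 0, "grip": 45},
    {"dx": -20, "dy": 0, "dz": 180, "ax": 0, "ay": 0, "az": -9, "grip": 45},
  ],
)

```text
time: 9.22
ee_pos: [0.5439, -0.1118, 0.3163]
tcp_rot: [0.548, 3.093, -0.0]
force: [0.3, 0.1, 0.4]
gripper_width: 0.519
gripper_force: 0.0
```

>>> carry_out(
  steps=[
    {"dx": -15, "dy": 40, "dz": 20, "ax": 0, "ay": 0, "az": -10, "grip": 45},
    {"dx": -30, "dy": 80, "dz": 40, "ax": 0, "ay": 0, "az": -20, "grip": 45},
    {"dx": -45, "dy": 120, "dz": 60, "ax": 0, "ay": 0, "az": -30, "grip": 45},
    {"dx": -50, "dy": 160, "dz": 60, "ax": 0, "ay": 0, "az": -40, "grip": 45},
    {"dx": -55, "dy": 190, "dz": 60, "ax": 0, "ay": 0, "az": -50, "grip": 45},
  ],
)

```text
time: 9.85
ee_pos: [0.4885, 0.0798, 0.375]
tcp_rot: [1.806, 2.569, 0.002]
force: [0.4, 0.1, 0.6]
gripper_width: 0.524
gripper_force: 0.0
```

>>> carry_out(
  steps=[
    {"dx": 5, "dy": 20, "dz": 0, "ax": 0, "ay": 0, "az": -10, "grip": 45},
    {"dx": 10, "dy": 40, "dz": 0, "ax": 0, "ay": 0, "az": -20, "grip": 45},
    {"dx": 20, "dy": 60, "dz": 0, "ax": 0, "ay": 0, "az": -27, "grip": 45},
    {"dx": 20, "dy": 60, "dz": 0, "ax": 0, "ay": 0, "az": -27, "grip": 45},
  ],
)

```text
time: 10.35
ee_pos: [0.5089, 0.1392, 0.3741]
tcp_rot: [-2.35, -2.085, 0.0]
force: [0.4, -0.4, -1.0]
gripper_width: 0.526
gripper_force: 0.0
```

```bash
python3 - <<'E'
from h import *
c=shot('wrist','w4');plan(.515,.139,.175,-7.3)
t=shot('top');shot('scene')
for P in((.515,.139,.188),(.5325,.282,.188)): print(proj(c,P),proj(t,P))
E
```

```text
d [   6.3    0.5 -145.1] az -0.5 | g [0.5087 0.1385 0.3201] ang -6.8 tilt [-0. -0. -1.] w 45.2 F [ 0.1 -0.6 -0.5] j [ 0.17 -0.09  1.58 -0.    1.65  0.29] t 10.4
[258.66323716 190.97746476] [214.8238524  195.01701069]
[260.01547291  -7.67020494] [161.65990534 190.07122413]
```

View pics/w4.png

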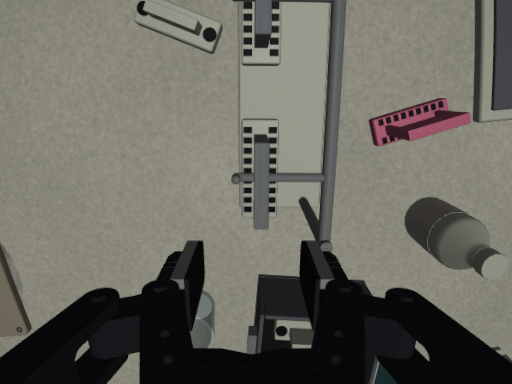

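The wrist view shows the near carrier with its plate from (262,135) to (261,228). The hook tip is at (236,179), the bar is on the right at about (330,150), and the cassette on the bench is at (178,24).

```bash
python3 - <<'E'
from h import *
w=load('wrist');t=load('top');s=load('scene')
f=lambda c:(c[0]/2.66+100,c[1]/2.66+90)
for a,b in(((262,135.5),f((268,275))),((261,228),f((343,283))),((236,179),f((306,300)))): print(tri(w,a,t,b))
for u in((254,136),(270,136),(268.5,228),(253.5,228)): print(onz(w,u,.188).round(4))
g=w['img'].astype(int)
for v in(150,205): print(v,g[v,240:285].mean(1).round().astype(int).tolist())
gs=s['img'][150:180,180:235]
# scene: plate top corners crop (440,130)-(502,155) ; x/2.75+130,y/2.75+120
q=lambda c:(c[0]/2.75+130,c[1]/2.75+120)
for a,b in(((262,135.5),q((502,155))),((261,228),q((440,130)))): print('ws',tri(w,a,s,b))
# is cassette still where it was
print('cas',[onz(w,u,.024).round(3).tolist() for u in((143,8),(210,34))])
E
```

```text
(array([0.52263396, 0.1799329 , 0.16436735]), np.float64(0.0006757332735091947))
(array([0.51206942, 0.1023541 , 0.17554991]), np.float64(0.002019114738841145))
(array([0.49591478, 0.14285593, 0.15370106]), np.float64(0.0006013247423507277))
[0.5164 0.1828 0.188 ]
[0.5286 0.1813 0.188 ]
[0.5195 0.1064 0.188 ]
[0.5071 0.1079 0.188 ]
150 [127, 109, 116, 92, 44, 22, 23, 22, 22, 20, 24, 59, 136, 144, 86, 94, 101, 100, 100, 99, 97, 97, 99, 100, 100, 99, 98, 97, 97, 61, 30, 23, 24, 24, 22, 24, 99, 130, 122, 143, 148, 148, 147, 148, 147]
205 [115, 116, 114, 137, 141, 141, 141, 142, 141, 141, 141, 140, 144, 101, 83, 96, 97, 96, 95, 96, 97, 97, 99, 99, 99, 96, 96, 94, 102, 139, 146, 147, 146, 146, 146, 139, 123, 141, 144, 144, 145, 144, 145, 145, 145]
ws (array([0.52264415, 0.18194842, 0.18732828]), np.float64(0.0008228602457656004))
ws (array([0.51323752, 0.10677027, 0.18408161]), np.float64(0.002181025184044425))
cas [[0.405, 0.329, 0.024], [0.478, 0.29, 0.024]]
```

The near plate's top is at z≈0.186 (wrist with scene), its size is 75x12 mm and its centre is (0.518,0.1447). I grip 20 mm off centre to stay clear of the hook.

>>> carry_out(
  steps=[
    {"dx": 12, "dy": 26, "dz": -40, "ax": 0, "ay": 0, "az": -0.5, "grip": 45},
    {"dx": 12, "dy": 26, "dz": -90, "ax": 0, "ay": 0, "az": -0.5, "grip": 45},
    {"dx": 12, "dy": 26, "dz": -130, "ax": 0, "ay": 0, "az": -0.5, "grip": 45},
    {"dx": 12, "dy": 26, "dz": -146, "ax": 0, "ay": 0, "az": -0.5, "grip": 45},
    {"dx": 12, "dy": 26, "dz": -146, "ax": 0, "ay": 0, "az": -0.5, "grip": 45},
  ],
)

```text
time: 11.12
ee_pos: [0.5203, 0.1638, 0.2278]
tcp_rot: [-2.36, -2.072, 0.002]
force: [0.4, 0.2, 1.1]
gripper_width: 0.526
gripper_force: 0.0
```

>>> carry_out(
  steps=[
    {"dx": 0, "dy": 0, "dz": 0, "ax": 0, "ay": 0, "az": 0, "grip": 5},
    {"dx": 0, "dy": 0, "dz": 0, "ax": 0, "ay": 0, "az": 0, "grip": 5},
    {"dx": 0, "dy": 0, "dz": 0, "ax": 0, "ay": 0, "az": 0, "grip": 5},
    {"dx": 0, "dy": 0, "dz": 0, "ax": 0, "ay": 0, "az": 0, "grip": 5},
  ],
)

```text
time: 11.62
ee_pos: [0.5216, 0.1646, 0.2304]
tcp_rot: [2.359, 2.072, 0.004]
force: [-1.6, 0.0, 6.6]
gripper_width: 0.129
gripper_force: 60.4
```

```bash
python3 -c "
from h import *;plan(.5205,.1646,.174,-7.3);shot('wrist','w5')"
```

```text
d [-1.3 -0.1 -2.4] az 0.1 | g [0.5218 0.1647 0.1764] ang -7.4 tilt [ 0.003  0.001 -1.   ] w 11.0 F [-1.6  0.   6.6] j [ 0.21  0.03  1.73 -0.    1.38  0.34] t 11.6
```

>>> carry_out(
  steps=[
    {"dx": 0, "dy": 0, "dz": 10, "ax": 0, "ay": 0, "az": 0, "grip": 5},
    {"dx": 0, "dy": 0, "dz": 19, "ax": 0, "ay": 0, "az": 0, "grip": 5},
    {"dx": 0, "dy": 0, "dz": 19, "ax": 0, "ay": 0, "az": 0, "grip": 5},
    {"dx": -20, "dy": 2.5, "dz": 19, "ax": 0, "ay": 0, "az": 0, "grip": 5},
    {"dx": -40, "dy": 5, "dz": 19, "ax": 0, "ay": 0, "az": 0, "grip": 5},
  ],
)

```text
time: 12.3
ee_pos: [0.4801, 0.1693, 0.2468]
tcp_rot: [-2.361, -2.072, 0.001]
force: [0.2, -0.1, -1.4]
gripper_width: 0.127
gripper_force: 59.2
```

>>> carry_out(
  steps=[
    {"dx": -30, "dy": 4, "dz": 0, "ax": 0, "ay": 0, "az": 0, "grip": 5},
    {"dx": -40, "dy": 5, "dz": 0, "ax": 0, "ay": 0, "az": 0, "grip": 5},
    {"dx": -40, "dy": 5, "dz": 30, "ax": 0, "ay": 0, "az": 0, "grip": 5},
    {"dx": -40, "dy": 5, "dz": 90, "ax": 0, "ay": 0, "az": 0, "grip": 5},
    {"dx": -40, "dy": -35, "dz": 90, "ax": 0, "ay": 0, "az": 0, "grip": 5},
  ],
)

```text
time: 12.92
ee_pos: [0.443, 0.1357, 0.3431]
tcp_rot: [2.354, 2.074, 0.014]
force: [0.9, 0.0, -1.4]
gripper_width: 0.131
gripper_force: 59.4
```

```bash
python3 -c "
from h import *;plan(.5251-.0196,-.3233+.0037,.2,79.2);shot('wrist','w5b')
img=shot('scene')['img'];cv2.imwrite('pics/s5.png',cv2.resize(img[90:290,120:420],None,fx=2.5,fy=2.5))"
```

```text
d [  62.  -455.4  -89.1] az 86.4 | g [0.4435 0.1358 0.2891] ang -7.2 tilt [ 0.01   0.002 -1.   ] w 11.2 F [ 0.9  0.  -1.4] j [ 0.19 -0.27  1.8   0.    1.6   0.31] t 12.9
```

View pics/s5.png

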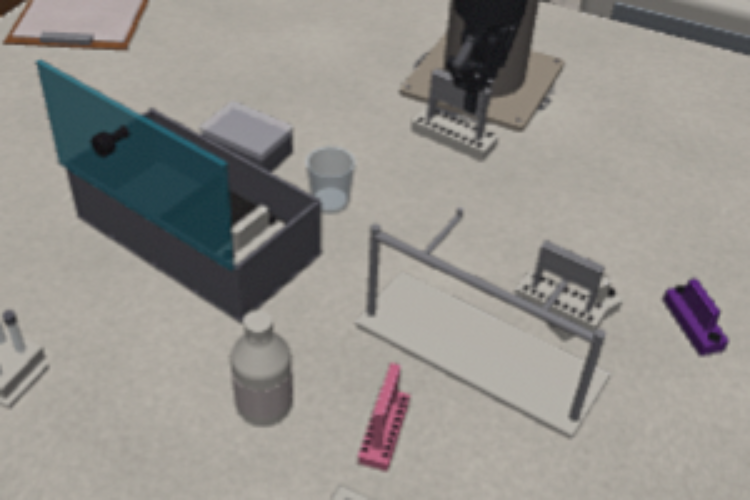

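The carrier hangs level in the gripper at about (455,110), and the lid is upright with cassette3 on the shelf. I carry the carrier to the outer bay slot.

>>> carry_out(
  steps=[
    {"dx": 5, "dy": -50, "dz": 0, "ax": 0, "ay": 0, "az": 9, "grip": 5},
    {"dx": 12, "dy": -100, "dz": 0, "ax": 0, "ay": 0, "az": 18, "grip": 5},
    {"dx": 20, "dy": -150, "dz": 0, "ax": 0, "ay": 0, "az": 27, "grip": 5},
    {"dx": 30, "dy": -200, "dz": 0, "ax": 0, "ay": 0, "az": 36, "grip": 5},
    {"dx": 35, "dy": -250, "dz": 0, "ax": 0, "ay": 0, "az": 45, "grip": 5},
  ],
)

```text
time: 13.65
ee_pos: [0.476, -0.1172, 0.3366]
tcp_rot: [-1.381, -2.822, -0.0]
force: [1.1, 0.1, -0.2]
gripper_width: 0.13
gripper_force: 59.3
```

>>> carry_out(
  steps=[
    {"dx": 5, "dy": -50, "dz": 0, "ax": 0, "ay": 0, "az": 10, "grip": 5},
    {"dx": 12, "dy": -100, "dz": 0, "ax": 0, "ay": 0, "az": 20, "grip": 5},
    {"dx": 20, "dy": -150, "dz": 0, "ax": 0, "ay": 0, "az": 30, "grip": 5},
    {"dx": 27, "dy": -205, "dz": 0, "ax": 0, "ay": 0, "az": 41, "grip": 5},
    {"dx": 27, "dy": -205, "dz": 0, "ax": 0, "ay": 0, "az": 41, "grip": 5},
  ],
)

```text
time: 14.28
ee_pos: [0.5023, -0.324, 0.3349]
tcp_rot: [-0.314, -3.123, -0.001]
force: [0.2, -0.2, -2.0]
gripper_width: 0.133
gripper_force: 59.3
```

```bash
python3 -c "
from h import *;plan(.5052,-.3195,.078,79.2)"
```

```text
d [   3.1    4.5 -202.9] az 0.7 | g [ 0.5021 -0.324   0.2809] ang 78.5 tilt [-0.002  0.001 -1.   ] w 11.4 F [ 0.2 -0.2 -2. ] j [-0.66  0.12  1.45 -0.    1.58 -2.03] t 14.3
```

>>> carry_out(
  steps=[
    {"dx": 3, "dy": 4.5, "dz": -50, "ax": 0, "ay": 0, "az": 0.7, "grip": 5},
    {"dx": 3, "dy": 4.5, "dz": -100, "ax": 0, "ay": 0, "az": 0.7, "grip": 5},
    {"dx": 3, "dy": 4.5, "dz": -150, "ax": 0, "ay": 0, "az": 0.7, "grip": 5},
    {"dx": 3, "dy": 4.5, "dz": -185, "ax": 0, "ay": 0, "az": 0.7, "grip": 5},
    {"dx": 3, "dy": 4.5, "dz": -196, "ax": 0, "ay": 0, "az": 0.7, "grip": 5},
  ],
)

```text
time: 14.9
ee_pos: [0.5043, -0.3141, 0.1377]
tcp_rot: [-0.294, -3.123, -0.005]
force: [-0.0, -0.1, -1.7]
gripper_width: 0.132
gripper_force: 59.2
```

>>> carry_out(
  steps=[
    {"dx": 0, "dy": 0, "dz": -3, "ax": 0, "ay": 0, "az": 0, "grip": 5},
    {"dx": 0, "dy": 0, "dz": -6, "ax": 0, "ay": 0, "az": 0, "grip": 5},
    {"dx": 0, "dy": 0, "dz": -6, "ax": 0, "ay": 0, "az": 0, "grip": 5},
  ],
)

```text
time: 15.28
ee_pos: [0.5064, -0.3166, 0.1367]
tcp_rot: [0.294, 3.126, -0.002]
force: [0.0, -0.5, -1.5]
gripper_width: 0.128
gripper_force: 59.2
```

```bash
python3 -c "
from h import *;plan(.5052,-.3195,.078,79.2)"
```

```text
d [-1.3 -2.8 -4.7] az -0.1 | g [ 0.5065 -0.3167  0.0827] ang 79.3 tilt [ 0.002 -0.001 -1.   ] w 10.9 F [ 0.  -0.5 -1.5] j [-0.64  0.26  1.66  0.    1.22 -2.03] t 15.3
```

>>> carry_out(
  steps=[
    {"dx": 0, "dy": -2.5, "dz": -2, "ax": 0, "ay": 0, "az": 0, "grip": 5},
    {"dx": 0, "dy": -2.5, "dz": -4, "ax": 0, "ay": 0, "az": 0, "grip": 5},
    {"dx": 0, "dy": -2.5, "dz": -5, "ax": 0, "ay": 0, "az": 0, "grip": 5},
    {"dx": 0, "dy": -2.5, "dz": -5, "ax": 0, "ay": 0, "az": 0, "grip": 5},
  ],
)

```text
time: 15.78
ee_pos: [0.5066, -0.3197, 0.1329]
tcp_rot: [0.294, 3.125, -0.003]
force: [-1.5, 0.9, 13.4]
gripper_width: 0.13
gripper_force: 61.6
```

>>> carry_out(
  steps=[
    {"dx": 0, "dy": 0, "dz": 0, "ax": 0, "ay": 0, "az": 0, "grip": 32},
    {"dx": 0, "dy": 0, "dz": 0, "ax": 0, "ay": 0, "az": 0, "grip": 32},
    {"dx": 0, "dy": 0, "dz": 50, "ax": 0, "ay": 0, "az": 0, "grip": 32},
    {"dx": 0, "dy": 0, "dz": 110, "ax": 0, "ay": 0, "az": 0, "grip": 45},
    {"dx": -10, "dy": 40, "dz": 165, "ax": 0, "ay": 0, "az": -9, "grip": 45},
  ],
)

```text
time: 16.4
ee_pos: [0.4967, -0.2835, 0.2925]
tcp_rot: [0.545, 3.092, -0.002]
force: [-0.3, 0.5, 0.5]
gripper_width: 0.526
gripper_force: 0.0
```

>>> carry_out(
  steps=[
    {"dx": -5, "dy": 60, "dz": 20, "ax": 0, "ay": 0, "az": -10, "grip": 45},
    {"dx": -10, "dy": 120, "dz": 40, "ax": 0, "ay": 0, "az": -20, "grip": 45},
    {"dx": -20, "dy": 180, "dz": 60, "ax": 0, "ay": 0, "az": -30, "grip": 45},
    {"dx": -20, "dy": 240, "dz": 75, "ax": 0, "ay": 0, "az": -40, "grip": 45},
    {"dx": -20, "dy": 300, "dz": 75, "ax": 0, "ay": 0, "az": -50, "grip": 45},
  ],
)

```text
time: 17.02
ee_pos: [0.4771, 0.0061, 0.3663]
tcp_rot: [1.769, 2.594, 0.002]
force: [0.8, 0.6, 1.2]
gripper_width: 0.528
gripper_force: 0.0
```

>>> carry_out(
  steps=[
    {"dx": 15, "dy": 60, "dz": 0, "ax": 0, "ay": 0, "az": -10, "grip": 45},
    {"dx": 30, "dy": 120, "dz": 0, "ax": 0, "ay": 0, "az": -20, "grip": 45},
    {"dx": 45, "dy": 180, "dz": 0, "ax": 0, "ay": 0, "az": -27, "grip": 45},
    {"dx": 50, "dy": 240, "dz": 0, "ax": 0, "ay": 0, "az": -27, "grip": 45},
    {"dx": 50, "dy": 240, "dz": 0, "ax": 0, "ay": 0, "az": -27, "grip": 45},
  ],
)

```text
time: 17.65
ee_pos: [0.5265, 0.2481, 0.3637]
tcp_rot: [-2.315, -2.121, 0.001]
force: [-0.5, -0.7, -1.0]
gripper_width: 0.521
gripper_force: 0.0
```

```bash
python3 - <<'E'
from h import *
c=shot('wrist','w6');plan(.5325,.282,.174,-7.3)
shot('scene');shot('top')
g=c['img'].astype(int)
x,y=proj(c,(.5335,.290,.188)).astype(int);print(x,y)
for dv in(-30,30): print(y+dv,x-18,g[y+dv,x-18:x+19].mean(1).round().astype(int).tolist())
E
```

```text
d [   5.9   35.  -135.8] az -2.2 | g [0.5266 0.247  0.3098] ang -5.1 tilt [-0.001 -0.    -1.   ] w 45.5 F [-0.9  0.5 -0.3] j [0.35 0.06 1.45 0.   1.63 0.44] t 17.7
255 139
109 237 [103, 122, 105, 122, 78, 27, 25, 25, 25, 25, 24, 23, 32, 134, 148, 96, 94, 98, 97, 96, 96, 95, 95, 96, 97, 98, 97, 97, 96, 94, 94, 65, 32, 27, 27, 29, 27]
169 237 [98, 111, 126, 114, 109, 109, 111, 114, 115, 117, 120, 140, 144, 94, 95, 97, 95, 94, 94, 95, 96, 97, 98, 98, 98, 95, 96, 95, 92, 136, 146, 145, 146, 145, 146, 146, 139]
```

View pics/w6.png

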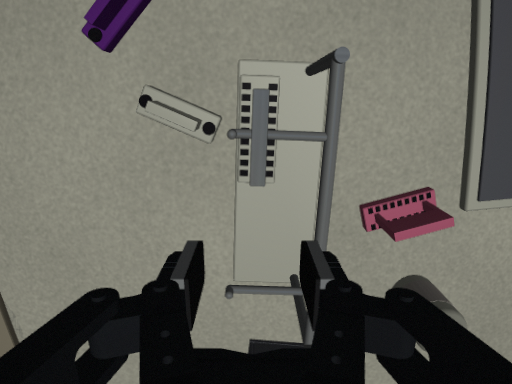

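The far carrier's plate runs from (260.5,88) to (257.5,186), and the hook crosses it at (255,135). The bench cassette is at (179,113).

```bash
python3 - <<'E'
from h import *
w=load('wrist');s=load('scene')
q=lambda c:(c[0]/2.5+120,c[1]/2.5+90)
for a,b in(((260.5,88),q((604,267))),((257.5,186),q((543,243)))):
    print(tri(w,a,s,b),onz(w,a,.188))
p=(onz(w,(260.5,88),.188)+onz(w,(257.5,186),.188))/2
d=onz(w,(260.5,88),.188)-onz(w,(257.5,186),.188);an=np.degrees(np.arctan2(-d[0],d[1]));print(p,an,np.linalg.norm(d))
u=d/np.linalg.norm(d);g=p+.02*u;plan(g[0],g[1],.174,an)
print('cas',[onz(w,u,.024).round(4).tolist() for u in((145,100),(209,128))])
E
```

```text
(array([0.53977878, 0.32744026, 0.19068334]), np.float64(0.0022943709063251334)) [0.53997736 0.32637695 0.188     ]
(array([0.5319408 , 0.25652298, 0.18798702]), np.float64(0.002971921456754956)) [0.53184302 0.25499327 0.188     ]
[0.53591019 0.29068511 0.188     ] -6.500948029113958 0.07184564976076925
d [  11.2   66.5 -136.4] az -1.3 | g [0.527  0.244  0.3104] ang -5.2 tilt [-0.001 -0.001 -1.   ] w 44.8 F [ 0.7 -0.6 -0.2] j [ 0.35  0.06  1.45 -0.    1.63  0.44] t 17.8
cas [[0.4049, 0.3304, 0.024], [0.4779, 0.29, 0.024]]
```

>>> carry_out(
  steps=[
    {"dx": 11, "dy": 45, "dz": -20, "ax": 0, "ay": 0, "az": -1.3, "grip": 45},
    {"dx": 11, "dy": 66.5, "dz": -70, "ax": 0, "ay": 0, "az": -1.3, "grip": 45},
    {"dx": 11, "dy": 66.5, "dz": -115, "ax": 0, "ay": 0, "az": -1.3, "grip": 45},
    {"dx": 11, "dy": 66.5, "dz": -136, "ax": 0, "ay": 0, "az": -1.3, "grip": 45},
    {"dx": 11, "dy": 66.5, "dz": -136, "ax": 0, "ay": 0, "az": -1.3, "grip": 45},
  ],
)

```text
time: 18.42
ee_pos: [0.5378, 0.3092, 0.2277]
tcp_rot: [-2.346, -2.088, 0.004]
force: [-0.6, 0.6, 0.4]
gripper_width: 0.526
gripper_force: 0.0
```

>>> carry_out(
  steps=[
    {"dx": 0, "dy": 0, "dz": 0, "ax": 0, "ay": 0, "az": 0, "grip": 5},
    {"dx": 0, "dy": 0, "dz": 0, "ax": 0, "ay": 0, "az": 0, "grip": 5},
    {"dx": 0, "dy": 0, "dz": 0, "ax": 0, "ay": 0, "az": 0, "grip": 5},
    {"dx": 0, "dy": 0, "dz": 0, "ax": 0, "ay": 0, "az": 0, "grip": 5},
  ],
)

```text
time: 18.92
ee_pos: [0.5391, 0.3112, 0.2316]
tcp_rot: [2.344, 2.09, 0.006]
force: [-1.2, -0.4, 6.6]
gripper_width: 0.13
gripper_force: 60.3
```

```bash
python3 -c "
from h import *;plan(.5382,.3105,.174,-6.5)"
```

```text
d [-1.1 -0.8 -3.6] az 0.1 | g [0.5393 0.3113 0.1776] ang -6.6 tilt [ 0.004  0.001 -1.   ] w 11.1 F [-1.2 -0.4  6.6] j [ 0.44  0.23  1.51 -0.    1.4   0.56] t 18.9
```

>>> carry_out(
  steps=[
    {"dx": 0, "dy": 0, "dz": 11, "ax": 0, "ay": 0, "az": 0, "grip": 5},
    {"dx": 0, "dy": 0, "dz": 20.5, "ax": 0, "ay": 0, "az": 0, "grip": 5},
    {"dx": 0, "dy": 0, "dz": 20.5, "ax": 0, "ay": 0, "az": 0, "grip": 5},
    {"dx": -20, "dy": 2.5, "dz": 20.5, "ax": 0, "ay": 0, "az": 0, "grip": 5},
    {"dx": -40, "dy": 5, "dz": 20.5, "ax": 0, "ay": 0, "az": 0, "grip": 5},
  ],
)

```text
time: 19.55
ee_pos: [0.4976, 0.3157, 0.2488]
tcp_rot: [-2.345, -2.09, 0.001]
force: [0.1, 0.3, -1.2]
gripper_width: 0.129
gripper_force: 59.2
```

>>> carry_out(
  steps=[
    {"dx": -30, "dy": 4, "dz": 0, "ax": 0, "ay": 0, "az": 0, "grip": 5},
    {"dx": -40, "dy": 5, "dz": 0, "ax": 0, "ay": 0, "az": 0, "grip": 5},
    {"dx": -40, "dy": 5, "dz": 30, "ax": 0, "ay": 0, "az": 0, "grip": 5},
    {"dx": -40, "dy": -5, "dz": 90, "ax": 0, "ay": 0, "az": 0, "grip": 5},
    {"dx": -40, "dy": -50, "dz": 90, "ax": 0, "ay": 0, "az": 7, "grip": 5},
  ],
)

```text
time: 20.18
ee_pos: [0.4603, 0.2674, 0.3457]
tcp_rot: [2.205, 2.232, 0.016]
force: [1.4, 0.3, -1.6]
gripper_width: 0.127
gripper_force: 59.3
```

```bash
python3 -c "
from h import *;plan(.5154,-.2664,.0796,79.2)
c=shot('scene');t=shot('top')"
```

```text
d [  54.6 -534.  -212.1] az 78.5 | g [0.4608 0.2676 0.2917] ang 0.7 tilt [ 0.01   0.005 -1.   ] w 10.8 F [ 1.4  0.3 -1.6] j [ 0.43 -0.08  1.62  0.    1.58  0.42] t 20.2
```

>>> carry_out(
  steps=[
    {"dx": 4, "dy": -54, "dz": 0, "ax": 0, "ay": 0, "az": 8, "grip": 5},
    {"dx": 8, "dy": -108, "dz": 0, "ax": 0, "ay": 0, "az": 16, "grip": 5},
    {"dx": 12, "dy": -162, "dz": 0, "ax": 0, "ay": 0, "az": 24, "grip": 5},
    {"dx": 17, "dy": -216, "dz": 0, "ax": 0, "ay": 0, "az": 32, "grip": 5},
    {"dx": 23, "dy": -270, "dz": 0, "ax": 0, "ay": 0, "az": 40, "grip": 5},
  ],
)

```text
time: 20.9
ee_pos: [0.4813, -0.0059, 0.3392]
tcp_rot: [1.311, 2.855, 0.0]
force: [1.3, -0.1, -0.5]
gripper_width: 0.128
gripper_force: 59.3
```

>>> carry_out(
  steps=[
    {"dx": 8, "dy": -54, "dz": 0, "ax": 0, "ay": 0, "az": 9, "grip": 5},
    {"dx": 16, "dy": -108, "dz": 0, "ax": 0, "ay": 0, "az": 18, "grip": 5},
    {"dx": 24, "dy": -162, "dz": 0, "ax": 0, "ay": 0, "az": 28, "grip": 5},
    {"dx": 33, "dy": -216, "dz": 0, "ax": 0, "ay": 0, "az": 38.5, "grip": 5},
    {"dx": 33, "dy": -262, "dz": 0, "ax": 0, "ay": 0, "az": 38.5, "grip": 5},
  ],
)

```text
time: 21.52
ee_pos: [0.5144, -0.2685, 0.3386]
tcp_rot: [-0.301, -3.127, -0.0]
force: [0.6, -0.1, -1.0]
gripper_width: 0.132
gripper_force: 59.1
```

>>> carry_out(
  steps=[
    {"dx": 0, "dy": 0, "dz": -20, "ax": 0, "ay": 0, "az": 0, "grip": 5},
    {"dx": 0, "dy": 0, "dz": -20, "ax": 0, "ay": 0, "az": 0, "grip": 5},
    {"dx": 0, "dy": 0, "dz": -20, "ax": 0, "ay": 0, "az": 0, "grip": 5},
  ],
)

```text
time: 21.9
ee_pos: [0.5143, -0.265, 0.3191]
tcp_rot: [-0.301, -3.126, -0.001]
force: [0.3, -0.4, -1.3]
gripper_width: 0.126
gripper_force: 59.3
```

```bash
python3 -c "
from h import *;plan(.5154,-.2664,.0796,79.2)
c=shot('scene');w=shot('wrist','w7');cv2.imwrite('pics/c7.png',np.hstack([cv2.resize(c['img'][80:250,100:300],(400,340)),cv2.resize(w['img'],(400,340))]))"
```

```text
d [   1.2   -1.4 -185.5] az 0.2 | g [ 0.5142 -0.265   0.2651] ang 79.0 tilt [-0.001  0.001 -1.   ] w 10.8 F [ 0.3 -0.4 -1.3] j [-0.56  0.07  1.53  0.    1.55 -1.94] t 21.9
```

View pics/c7.png

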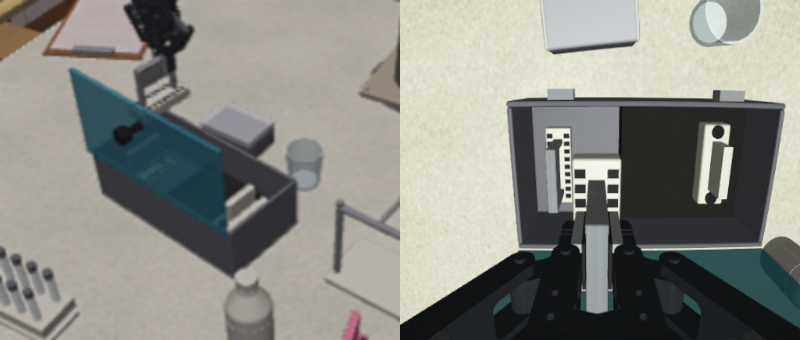

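The held carrier is over the free half of the bay. The first carrier stands at (557,168) and cassette3 at (715,165), both upright. I lower it now.

>>> carry_out(
  steps=[
    {"dx": 1, "dy": -1.5, "dz": -45, "ax": 0, "ay": 0, "az": 0, "grip": 5},
    {"dx": 1, "dy": -1.5, "dz": -90, "ax": 0, "ay": 0, "az": 0, "grip": 5},
    {"dx": 1, "dy": -1.5, "dz": -135, "ax": 0, "ay": 0, "az": 0, "grip": 5},
    {"dx": 1, "dy": -1.5, "dz": -165, "ax": 0, "ay": 0, "az": 0, "grip": 5},
    {"dx": 1, "dy": -1.5, "dz": -177, "ax": 0, "ay": 0, "az": 0, "grip": 5},
  ],
)

```text
time: 22.62
ee_pos: [0.5146, -0.2665, 0.1408]
tcp_rot: [-0.301, -3.125, -0.002]
force: [-1.1, 0.3, -1.5]
gripper_width: 0.13
gripper_force: 59.2
```

>>> carry_out(
  steps=[
    {"dx": 0, "dy": 0, "dz": -3, "ax": 0, "ay": 0, "az": 0, "grip": 5},
    {"dx": 0, "dy": 0, "dz": -6, "ax": 0, "ay": 0, "az": 0, "grip": 5},
    {"dx": 0, "dy": 0, "dz": -9, "ax": 0, "ay": 0, "az": 0, "grip": 5},
    {"dx": 0, "dy": 0, "dz": -9, "ax": 0, "ay": 0, "az": 0, "grip": 5},
  ],
)

```text
time: 23.12
ee_pos: [0.5159, -0.2682, 0.1345]
tcp_rot: [0.303, 3.125, -0.002]
force: [0.8, -0.8, 0.7]
gripper_width: 0.133
gripper_force: 59.5
```

```bash
python3 -c "
from h import *;plan(.5154,-.2664,.0796,79.2)"
```

```text
d [-0.6  1.8 -0.9] az 0.3 | g [ 0.516  -0.2682  0.0805] ang 78.9 tilt [ 0.002 -0.001 -1.   ] w 11.3 F [ 0.8 -0.8  0.7] j [-0.57  0.22  1.71  0.    1.21 -1.95] t 23.1
```

>>> carry_out(
  steps=[
    {"dx": 0, "dy": 0, "dz": -2, "ax": 0, "ay": 0, "az": 0, "grip": 5},
    {"dx": 0, "dy": 0, "dz": -2, "ax": 0, "ay": 0, "az": 0, "grip": 32},
    {"dx": 0, "dy": 0, "dz": -2, "ax": 0, "ay": 0, "az": 0, "grip": 32},
    {"dx": 0, "dy": 0, "dz": 50, "ax": 0, "ay": 0, "az": 0, "grip": 32},
    {"dx": 0, "dy": 0, "dz": 110, "ax": 0, "ay": 0, "az": 0, "grip": 45},
  ],
)

```text
time: 23.75
ee_pos: [0.514, -0.267, 0.2426]
tcp_rot: [-0.303, -3.123, -0.003]
force: [1.3, -0.7, -0.3]
gripper_width: 0.528
gripper_force: 0.0
```

>>> carry_out(
  steps=[
    {"dx": -10, "dy": 50, "dz": 30, "ax": 0, "ay": 0, "az": 0, "grip": 45},
    {"dx": -20, "dy": 105, "dz": 60, "ax": 0, "ay": 0, "az": -6, "grip": 45},
    {"dx": -30, "dy": 160, "dz": 80, "ax": 0, "ay": 0, "az": -12, "grip": 45},
    {"dx": -40, "dy": 215, "dz": 80, "ax": 0, "ay": 0, "az": -18, "grip": 45},
    {"dx": -50, "dy": 270, "dz": 80, "ax": 0, "ay": 0, "az": -18, "grip": 45},
  ],
)

```text
time: 24.38
ee_pos: [0.4645, 0.0039, 0.3236]
tcp_rot: [0.791, 3.039, 0.0]
force: [1.1, 0.7, -1.4]
gripper_width: 0.527
gripper_force: 0.0
```

>>> carry_out(
  steps=[
    {"dx": -10, "dy": 60, "dz": 0, "ax": 0, "ay": 0, "az": 0, "grip": 45},
    {"dx": -20, "dy": 120, "dz": 0, "ax": 0, "ay": 0, "az": 0, "grip": 45},
    {"dx": -25, "dy": 180, "dz": 0, "ax": 0, "ay": 0, "az": 0, "grip": 45},
    {"dx": -25, "dy": 240, "dz": 0, "ax": 0, "ay": 0, "az": 0, "grip": 45},
    {"dx": -25, "dy": 270, "dz": 0, "ax": 0, "ay": 0, "az": 0, "grip": 45},
  ],
)

```text
time: 25.0
ee_pos: [0.4392, 0.2751, 0.323]
tcp_rot: [-0.785, -3.041, -0.0]
force: [-0.0, -0.8, 0.3]
gripper_width: 0.53
gripper_force: 0.0
```

```bash
python3 - <<'E'
from h import *
plan(.4414,.3102,.05,61)
w=shot('wrist');s=shot('scene');t=shot('top')
cv2.imwrite('pics/c8.png',np.hstack([cv2.resize(cv2.convertScaleAbs(t['img'],alpha=1.8)[80:280,90:420],(500,303)),cv2.resize(w['img'],(300,303))]))
print(proj(w,(.4414,.3102,.03)))
E
```

```text
d [   2.2   35.1 -219. ] az -0.1 | g [0.4392 0.2751 0.269 ] ang 61.1 tilt [-0.001  0.    -1.   ] w 45.3 F [-0.  -0.8  0.3] j [ 0.46 -0.1   1.69  0.    1.56 -0.61] t 25.0
[280.83432456 151.99861458]
```

View pics/c8.png

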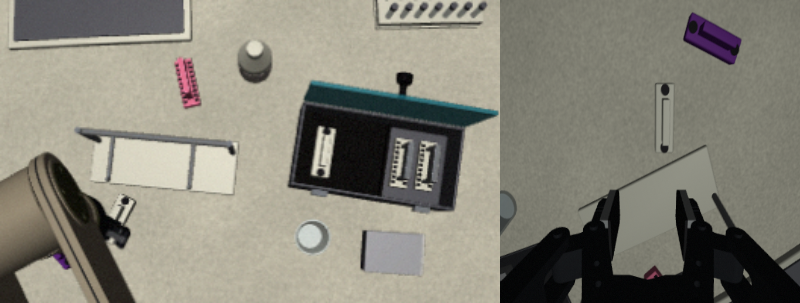

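Both carriers stand in the bay and cassette3 on the shelf. The bench cassette is where predicted, at wrist pixel (280,150), with its long axis in line with the tool.

```bash
python3 - <<'E'
from h import *
w=load('wrist');g=w['img'].min(2);m=np.zeros_like(g);print(g[110:200:15,255:310:5])
m[95:205,250:315]=((g[95:205,250:315]<40)*255)
for k in cv2.findContours(m,0,2)[0]:
    if cv2.contourArea(k)>30:u,r=cv2.minEnclosingCircle(k);print(u,r,onz(w,u,.024).round(4))
E
```

```text
[[116 116  80 136  67  27  27 137 134 117 119]
 [115 117  77 136 119  50  51 135 132 109 114]
 [115 112  81 136 114 135 139 130 127 110 111]
 [112 116  83 135 112 136 139 132 119 115 112]
 [111 114  86 136 104 137 139 130 110 114 112]
 [114 112  86 134  27  36  36 137 106 113 117]]
(280.21429443359375, 186.7857208251953) 5.911856174468994 [0.4777 0.291  0.024 ]
(281.5, 113.0) 6.946321964263916 [0.4051 0.3306 0.024 ]
```

>>> carry_out(
  steps=[
    {"dx": 2, "dy": 35.5, "dz": -40, "ax": 0, "ay": 0, "az": 0, "grip": 45},
    {"dx": 2, "dy": 35.5, "dz": -95, "ax": 0, "ay": 0, "az": 0, "grip": 45},
    {"dx": 2, "dy": 35.5, "dz": -150, "ax": 0, "ay": 0, "az": 0, "grip": 45},
    {"dx": 2, "dy": 35.5, "dz": -200, "ax": 0, "ay": 0, "az": 0, "grip": 45},
    {"dx": 2, "dy": 35.5, "dz": -218, "ax": 0, "ay": 0, "az": 0, "grip": 45},
  ],
)

```text
time: 25.78
ee_pos: [0.4403, 0.3054, 0.1018]
tcp_rot: [-0.789, -3.036, 0.007]
force: [0.8, -0.3, 0.4]
gripper_width: 0.526
gripper_force: 0.0
```

>>> carry_out(
  steps=[
    {"dx": 0, "dy": 0, "dz": 0, "ax": 0, "ay": 0, "az": 0, "grip": 45},
    {"dx": 0, "dy": 0, "dz": 0, "ax": 0, "ay": 0, "az": 0, "grip": 5},
    {"dx": 0, "dy": 0, "dz": 0, "ax": 0, "ay": 0, "az": 0, "grip": 5},
    {"dx": 0, "dy": 0, "dz": 0, "ax": 0, "ay": 0, "az": 0, "grip": 5},
    {"dx": 0, "dy": 0, "dz": 0, "ax": 0, "ay": 0, "az": 0, "grip": 5},
  ],
)

```text
time: 26.4
ee_pos: [0.4438, 0.3087, 0.108]
tcp_rot: [0.787, 3.038, 0.005]
force: [-0.1, -0.7, 7.8]
gripper_width: 0.127
gripper_force: 59.7
```

```bash
python3 -c "
from h import *;plan(.5541,-.1715,.082,79.2)"
```

```text
d [ 110.1 -480.3   28. ] az 18.3 | g [0.444  0.3088 0.054 ] ang 60.9 tilt [ 0.004  0.002 -1.   ] w 10.9 F [-0.1 -0.7  7.8] j [ 0.51  0.16  1.84 -0.    1.14 -0.55] t 26.4
```

>>> carry_out(
  steps=[
    {"dx": 0, "dy": 0, "dz": 55, "ax": 0, "ay": 0, "az": 0, "grip": 5},
    {"dx": 0, "dy": 0, "dz": 115, "ax": 0, "ay": 0, "az": 0, "grip": 5},
    {"dx": 0, "dy": 0, "dz": 175, "ax": 0, "ay": 0, "az": 0, "grip": 5},
    {"dx": 0, "dy": -40, "dz": 200, "ax": 0, "ay": 0, "az": 0, "grip": 5},
    {"dx": 5, "dy": -100, "dz": 200, "ax": 0, "ay": 0, "az": 0, "grip": 5},
  ],
)

```text
time: 27.02
ee_pos: [0.4481, 0.2083, 0.3099]
tcp_rot: [0.782, 3.036, 0.007]
force: [1.1, -1.2, -1.8]
gripper_width: 0.13
gripper_force: 59.1
```

>>> carry_out(
  steps=[
    {"dx": 12, "dy": -55, "dz": 0, "ax": 0, "ay": 0, "az": 5, "grip": 5},
    {"dx": 25, "dy": -110, "dz": 0, "ax": 0, "ay": 0, "az": 10, "grip": 5},
    {"dx": 40, "dy": -165, "dz": 0, "ax": 0, "ay": 0, "az": 15, "grip": 5},
    {"dx": 55, "dy": -220, "dz": 0, "ax": 0, "ay": 0, "az": 18.3, "grip": 5},
    {"dx": 70, "dy": -275, "dz": 0, "ax": 0, "ay": 0, "az": 18.3, "grip": 5},
  ],
)

```text
time: 27.65
ee_pos: [0.5174, -0.069, 0.3064]
tcp_rot: [0.293, 3.126, -0.0]
force: [1.2, 0.1, -1.2]
gripper_width: 0.124
gripper_force: 59.1
```

>>> carry_out(
  steps=[
    {"dx": 17, "dy": -50, "dz": 0, "ax": 0, "ay": 0, "az": 0, "grip": 5},
    {"dx": 35, "dy": -105, "dz": 0, "ax": 0, "ay": 0, "az": 0, "grip": 5},
    {"dx": 35, "dy": -105, "dz": -50, "ax": 0, "ay": 0, "az": 0, "grip": 5},
    {"dx": 35, "dy": -105, "dz": -90, "ax": 0, "ay": 0, "az": 0, "grip": 5},
    {"dx": 35, "dy": -105, "dz": -90, "ax": 0, "ay": 0, "az": 0, "grip": 5},
  ],
)

```text
time: 28.28
ee_pos: [0.5499, -0.1714, 0.2118]
tcp_rot: [-0.295, -3.121, -0.003]
force: [-0.2, -0.1, -1.1]
gripper_width: 0.129
gripper_force: 59.2
```

```bash
python3 -c "
from h import *;plan(.5541,-.1715,.084,79.2)"
```

```text
d [  4.6  -0.2 -73.8] az -0.0 | g [ 0.5495 -0.1713  0.1578] ang 79.2 tilt [-0.007  0.003 -1.   ] w 11.0 F [-0.2 -0.1 -1.1] j [-0.39  0.13  1.66 -0.    1.36 -1.77] t 28.3
```

>>> carry_out(
  steps=[
    {"dx": 2, "dy": 0, "dz": -35, "ax": 0, "ay": 0, "az": 0, "grip": 5},
    {"dx": 2, "dy": 0, "dz": -58, "ax": 0, "ay": 0, "az": 0, "grip": 5},
    {"dx": 2, "dy": 0, "dz": -66, "ax": 0, "ay": 0, "az": 0, "grip": 5},
    {"dx": 2, "dy": 0, "dz": -71, "ax": 0, "ay": 0, "az": 0, "grip": 5},
    {"dx": 2, "dy": 0, "dz": -73, "ax": 0, "ay": 0, "az": 0, "grip": 5},
  ],
)

```text
time: 28.9
ee_pos: [0.555, -0.1724, 0.1438]
tcp_rot: [0.295, 3.126, -0.001]
force: [-1.2, -0.1, -1.6]
gripper_width: 0.127
gripper_force: 59.2
```

```bash
python3 -c "
from h import *;plan(.5541,-.1715,.084,79.2)"
```

```text
d [-1.   1.  -5.8] az -0.0 | g [ 0.5551 -0.1725  0.0898] ang 79.2 tilt [ 0.002 -0.001 -1.   ] w 10.8 F [-1.2 -0.1 -1.6] j [-0.39  0.21  1.7  -0.    1.23 -1.77] t 28.9
```

>>> carry_out(
  steps=[
    {"dx": 0, "dy": 0, "dz": -3, "ax": 0, "ay": 0, "az": 0, "grip": 5},
    {"dx": 0, "dy": 0, "dz": -5, "ax": 0, "ay": 0, "az": 0, "grip": 5},
    {"dx": 0, "dy": 0, "dz": -6.5, "ax": 0, "ay": 0, "az": 0, "grip": 5},
    {"dx": 0, "dy": 0, "dz": -6.5, "ax": 0, "ay": 0, "az": 0, "grip": 5},
  ],
)

```text
time: 29.4
ee_pos: [0.5544, -0.1724, 0.1381]
tcp_rot: [0.295, 3.127, -0.001]
force: [-9.0, 2.4, 14.6]
gripper_width: 0.128
gripper_force: 61.4
```

>>> carry_out(
  steps=[
    {"dx": 0, "dy": 0, "dz": 0, "ax": 0, "ay": 0, "az": 0, "grip": 40},
    {"dx": 0, "dy": 0, "dz": 0, "ax": 0, "ay": 0, "az": 0, "grip": 40},
    {"dx": 0, "dy": 0, "dz": 60, "ax": 0, "ay": 0, "az": 0, "grip": 60},
    {"dx": 0, "dy": 0, "dz": 120, "ax": 0, "ay": 0, "az": 0, "grip": 60},
    {"dx": -10, "dy": -20, "dz": 180, "ax": 0, "ay": 0, "az": 0, "grip": 60},
  ],
)

```text
time: 30.02
ee_pos: [0.5445, -0.1908, 0.3161]
tcp_rot: [0.292, 3.128, 0.001]
force: [1.1, -0.8, 0.9]
gripper_width: 0.703
gripper_force: 0.0
```

>>> carry_out(
  steps=[
    {"dx": -20, "dy": -20, "dz": 50, "ax": 0, "ay": 0, "az": 0, "grip": 60},
    {"dx": -50, "dy": -40, "dz": 90, "ax": 0, "ay": 0, "az": 0, "grip": 60},
    {"dx": -50, "dy": -40, "dz": 90, "ax": 0, "ay": 0, "az": 0, "grip": 60},
    {"dx": -50, "dy": -40, "dz": 90, "ax": 0, "ay": 0, "az": 0, "grip": 60},
  ],
)

```text
time: 30.52
ee_pos: [0.4943, -0.2317, 0.4037]
tcp_rot: [-0.296, -3.127, -0.001]
force: [0.4, -0.2, -0.6]
gripper_width: 0.699
gripper_force: 0.0
```

```bash
python3 - <<'E'
from h import *
w=shot('wrist','w9');s=shot('scene');t=shot('top')
cv2.imwrite('pics/c9.png',np.hstack([w['img'],cv2.resize(s['img'][100:240,120:220],(274,384))]))
plan(.6667,-.2353,.35,79.2)
g=s['img'].max(2)
E
```

```text
d [172.4  -4.4   1.7] az -0.1 | g [ 0.4943 -0.2309  0.3483] ang 79.3 tilt [-0.003  0.002 -1.   ] w 59.8 F [-0.7  0.4 -0.1] j [-0.53 -0.03  1.48  0.    1.7  -1.91] t 30.7
```

View pics/c9.png

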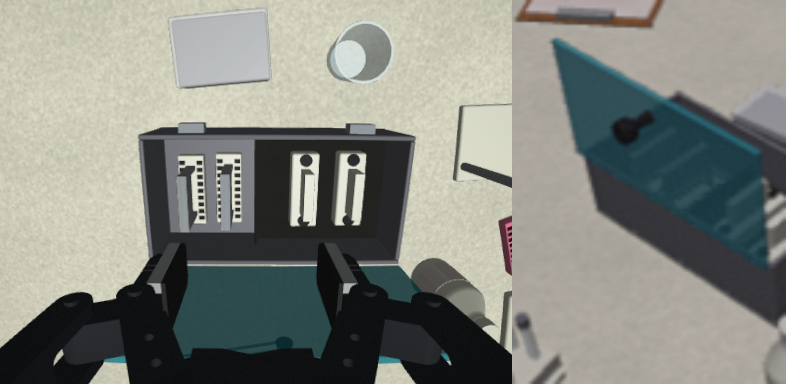

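All four stand upright in their places: carriers at (190,190) and (230,190), cassettes at (305,190) and (350,188). I go back to the knob.

>>> carry_out(
  steps=[
    {"dx": 60, "dy": -1.5, "dz": 0, "ax": 0, "ay": 0, "az": 0, "grip": 60},
    {"dx": 120, "dy": -3, "dz": 0, "ax": 0, "ay": 0, "az": 0, "grip": 60},
    {"dx": 172, "dy": -4.5, "dz": 0, "ax": 0, "ay": 0, "az": 0, "grip": 60},
    {"dx": 172, "dy": -4.5, "dz": 0, "ax": 0, "ay": 0, "az": 0, "grip": 60},
  ],
)

```text
time: 31.18
ee_pos: [0.6691, -0.2348, 0.3964]
tcp_rot: [-0.29, -3.119, -0.006]
force: [0.2, 0.3, -0.0]
gripper_width: 0.705
gripper_force: 0.0
```

```bash
python3 -c "
from h import *;plan(.6667,-.2353,.2374,79.2)"
```

```text
d [  -1.9   -0.7 -105. ] az -0.2 | g [ 0.6686 -0.2346  0.3424] ang 79.4 tilt [-0.009  0.004 -1.   ] w 60.2 F [ 0.2  0.3 -0. ] j [-0.41  0.43  0.96  0.    1.75 -1.8 ] t 31.2
```

>>> carry_out(
  steps=[
    {"dx": 0, "dy": 0, "dz": -50, "ax": 0, "ay": 0, "az": 0, "grip": 60},
    {"dx": 0, "dy": 0, "dz": -100, "ax": 0, "ay": 0, "az": 0, "grip": 60},
    {"dx": 0, "dy": 0, "dz": -108, "ax": 0, "ay": 0, "az": 0, "grip": 60},
    {"dx": 0, "dy": 0, "dz": -108, "ax": 0, "ay": 0, "az": 0, "grip": 20},
    {"dx": 0, "dy": 0, "dz": -108, "ax": 0, "ay": 0, "az": 0, "grip": 20},
  ],
)

```text
time: 31.8
ee_pos: [0.6674, -0.2358, 0.3003]
tcp_rot: [0.294, 3.123, -0.0]
force: [-0.1, -1.4, 1.6]
gripper_width: 0.294
gripper_force: 61.2
```

>>> carry_out(
  steps=[
    {"dx": 0, "dy": 0, "dz": 0, "ax": 0, "ay": 0, "az": 0, "grip": 20},
  ],
)

```text
time: 31.92
ee_pos: [0.6675, -0.2358, 0.3002]
tcp_rot: [0.293, 3.123, -0.001]
force: [-1.0, 5.6, 7.4]
gripper_width: 0.3
gripper_force: 59.3
```

```bash
python3 -c "
from h import *;plan(.6667,-.2353,.2374,79.2)"
```

```text
d [-1.   0.6 -8.8] az -0.1 | g [ 0.6677 -0.2359  0.2462] ang 79.3 tilt [ 0.005 -0.001 -1.   ] w 25.6 F [-1.   5.6  7.4] j [-0.41  0.42  1.15  0.    1.56 -1.8 ] t 31.9
```

>>> carry_out(
  steps=[
    {"dx": -34, "dy": 6, "dz": 6, "ax": 0, "ay": 0, "az": 0, "grip": 20},
    {"dx": -61, "dy": 11, "dz": 4, "ax": 0, "ay": 0, "az": 0, "grip": 20},
    {"dx": -87, "dy": 16, "dz": -3, "ax": 0, "ay": 0, "az": 0, "grip": 20},
    {"dx": -112, "dy": 20, "dz": -15, "ax": 0, "ay": 0, "az": 0, "grip": 20},
    {"dx": -133, "dy": 24, "dz": -32, "ax": 0, "ay": 0, "az": 0, "grip": 20},
  ],
)

```text
time: 32.55
ee_pos: [0.5346, -0.2103, 0.2695]
tcp_rot: [0.292, 3.121, 0.003]
force: [-1.5, 14.2, 11.6]
gripper_width: 0.295
gripper_force: 64.2
```

>>> carry_out(
  steps=[
    {"dx": -18, "dy": 3, "dz": -21, "ax": 0, "ay": 0, "az": 0, "grip": 20},
    {"dx": -31, "dy": 5.5, "dz": -45, "ax": 0, "ay": 0, "az": 0, "grip": 20},
    {"dx": -36, "dy": 6.5, "dz": -58, "ax": 0, "ay": 0, "az": 0, "grip": 20},
    {"dx": -36, "dy": 6.5, "dz": -62, "ax": 0, "ay": 0, "az": 0, "grip": 20},
  ],
)

```text
time: 33.05
ee_pos: [0.4975, -0.2033, 0.2076]
tcp_rot: [0.293, 3.128, 0.006]
force: [-29.6, 29.0, 58.6]
gripper_width: 0.294
gripper_force: 71.2
```

```bash
python3 -c "
from h import *;plan(.4971,-.2016,.1435,79.2)"
```

```text
d [ -0.4   1.5 -10.1] az -0.1 | g [ 0.4975 -0.2031  0.1536] ang 79.3 tilt [ 0.001  0.004 -1.   ] w 25.1 F [-29.6  29.   58.6] j [-0.49  0.03  1.77  0.    1.34 -1.87] t 33.0
```

>>> carry_out(
  steps=[
    {"dx": 1, "dy": 0, "dz": 2, "ax": 0, "ay": 0, "az": 0, "grip": 60},
    {"dx": 1, "dy": 0, "dz": 2, "ax": 0, "ay": 0, "az": 0, "grip": 60},
    {"dx": 1, "dy": 0, "dz": 2, "ax": 0, "ay": 0, "az": 0, "grip": 60},
    {"dx": 1, "dy": 0, "dz": 60, "ax": 0, "ay": 0, "az": 0, "grip": 60},
    {"dx": -10, "dy": 0, "dz": 120, "ax": 0, "ay": 0, "az": 0, "grip": 60},
  ],
)

```text
time: 33.67
ee_pos: [0.4869, -0.2056, 0.3226]
tcp_rot: [-0.295, -3.125, -0.001]
force: [1.4, -0.0, 0.2]
gripper_width: 0.698
gripper_force: 0.0
```

>>> carry_out(
  steps=[
    {"dx": 0, "dy": 30, "dz": 50, "ax": 0, "ay": 0, "az": 0, "grip": 60},
    {"dx": -20, "dy": 60, "dz": 90, "ax": 0, "ay": 0, "az": 0, "grip": 60},
    {"dx": -20, "dy": 60, "dz": 90, "ax": 0, "ay": 0, "az": 0, "grip": 60},
    {"dx": -20, "dy": 60, "dz": 90, "ax": 0, "ay": 0, "az": 0, "grip": 60},
  ],
)

```text
time: 34.17
ee_pos: [0.4674, -0.1459, 0.4118]
tcp_rot: [-0.295, -3.128, 0.0]
force: [0.2, -0.4, -0.6]
gripper_width: 0.702
gripper_force: 0.0
```

```bash
python3 - <<'E'
from h import *
w=shot('wrist','w10');s=shot('scene')
cv2.imwrite('pics/c10.png',np.hstack([cv2.resize(w['img'],(400,300)),cv2.resize(s['img'][110:240,120:290],(392,300),interpolation=cv2.INTER_CUBIC)]))
plan(0,0,0,0)
d=((s['img'].max(2)<45)*255).astype(np.uint8)
for k in cv2.findContours(d,0,2)[0]:
    b=cv2.boundingRect(k)
    if 190<b[0]<215 and 130<b[1]<155:
        print(b); print('z of knob centre vs pixel',[ (z,proj(s,(.4971,-.2016,z)).round(1).tolist()) for z in(.1435,.15)])
E
```

```text
d [-467.   146.  -356.5] az -79.2 | g [ 0.467  -0.146   0.3565] ang 79.2 tilt [-0.003  0.001 -1.   ] w 59.8 F [ 0.5 -0.6 -0.9] j [-0.41 -0.19  1.61 -0.    1.72 -1.79] t 34.3
(202, 141, 7, 12)
z of knob centre vs pixel [(0.1435, [204.9, 144.2]), (0.15, [204.7, 142.6])]
```

View pics/c10.png

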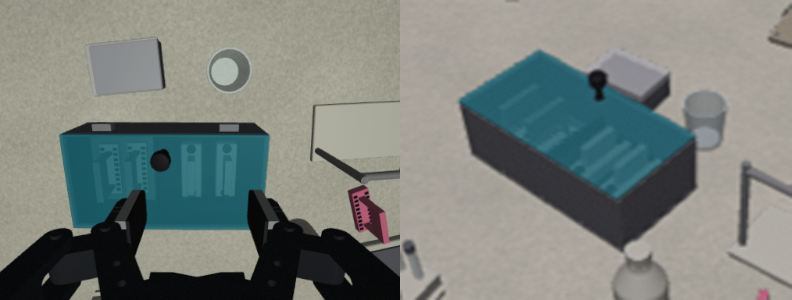

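The lid lies flat on the rim with all four items upright beneath it. The knob is at (205,146) in the scene view, where a shut lid would put it, and the bottle, beaker and tip box look undisturbed.

```bash
python3 -c "
from bench import robot;print(robot.sign_off())"
```

```text
the job is handed in; nothing more can be done
None
```

The job is handed in (verdict not shown): the last views show the lid shut over both carriers in the deep bay and the two cassettes present on the shelf, with the wash bottle, beaker and tip box left alone.

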